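Load the blow-off box, close it and start it

TASK

Blow the grinding dust off the welded elbows: first push the blow-off box's red stop button in until it latches, then lay every stainless elbow from the bench flat on the chamber floor, none on top of another. Next press the knee of the locked lid stay to break it, take the lid by its handle and lower it gently, without letting it drop, until it is fully shut; only then turn the stop button clockwise so that it pops out again, and press the green start button. Leave the other things on the bench alone.

Things in the scene. Friction and masses are not known exactly. Their poses are not given: they have to be found in the camera images.
- machine: The whole blow-off box, fixed to the bench, turned a little differently each time: 220 mm (x) by 400 mm (y), top 125 mm above the bench. Origin on the bench under its middle; x from its front (robot's side) to its hinge side, y to its left. Chamber on the right; at the left end (+y, the last 100 mm) the grey control pod with a flat top, the red stop button and the green start button.
- chamber (a point): Centre of the box's chamber floor, 60 mm above the bench; axes as the box's. The chamber is 208 mm (x) by 288 mm (y) inside, with 6 mm walls that rise 65 mm above the floor to the rim, 125 mm above the bench.
- lid_hinge (a point): Middle of the lid's hinge line, on the far (+x) rim of the chamber, 125 mm above the bench. The hinge runs along the box's y; axes are those of the box.
- lid (a joint): Angle of the lid in rad: 0 = fully shut on its stop, 1.50 = standing open, as it starts, held by the locked stay. The lid: 215 mm (from the hinge) by 300 mm, 6 mm thick aluminium frame with a clear window, 450 g. Once the stay is broken its stiff hinge holds it only while it stands steep (above about 1.2 rad); lower than that it falls shut unless held.
- lid_handle (a point): Middle of the lid's black bar handle: round bar 12 mm thick, 120 mm long, parallel to the hinge, 195 mm from it along the lid, 40 mm off the outer face (34 mm gap). Lid open: the bar is behind the lid as seen from the robot, 0.32 m up, and the lid's edge ends 20 mm above it; shut: on top, 0.166 m up. It can turn between the fingers. x along the lid towards the hinge, y along the bar, z out of the lid.
- stay (a joint): Bend at the knee of the folding lid stay, in rad: -0.12 = locked (a little past straight, as it starts), 0 = straight, positive = broken; about 2.6 with the lid shut. The stay is two 104 mm flat steel links on the right (-y) end of the box, from the box near its front to the lid's edge. It is stiff: it stays as it is left.
- stay_knee (a point): Middle of the stay's knee: a red round stud, 20 mm in diameter and 28 mm long, lying along the box's y, sticking out from the links to the right (-y). Press it down and towards the hinge side (about 50 degrees below the box's +x) by 25 to 35 mm to break the stay; a few newtons are enough, and the lid sinks only a little.
- estop (a joint): How far the stop button is pressed in, in m: 0 = out (as it starts), 0.006 = in. Over-centre spring: it takes about 8 N, snaps at half travel, and then stays latched in.
- estop_turn (a joint): Turn of the stop button's head in rad, clockwise from above: 0 = at rest, limit 0.9; sprung, it turns back when let go. When it is latched in, turning it 0.7 rad or more makes it pop out; the head rises up to 6 mm as it turns.
- estop_head (a point): Centre of the stop button's red mushroom head, on its vertical axis: 40 mm in diameter, 18 mm high; its top is 8 mm above this point. This point is 34 mm above the pod's top (28 mm when latched in); the space beside the head is free down to the pod's top apart from a ring 4 mm high.
- start (a joint): How far the green start button is pressed in, in m: 0 = out, 0.006 = fully in; sprung, 5 N, it comes back when let go.
- start_top (a point): Centre of the top of the green start button, 28 mm in diameter, 22 mm above the pod's top and 90 mm from the stop button towards the hinge side.
- elbow1_grip (a point): Welded stainless elbow lying flat: two legs of 30 mm tube, 42 mm long from the bend centre, 135 degrees between them; 130 g. The point is half-way up in one leg, 20 mm from the bend centre; x runs along this leg to its open end, z up; the other leg leaves the bend centre (x = -20 mm) 135 degrees round z from x. Grasp this leg across y. Up to two of the four elbows are absent.
- elbow2_grip (a point): Welded stainless elbow lying flat: two legs of 30 mm tube, 42 mm long from the bend centre, 135 degrees between them; 130 g. The point is half-way up in one leg, 20 mm from the bend centre; x runs along this leg to its open end, z up; the other leg leaves the bend centre (x = -20 mm) 135 degrees round z from x. Grasp this leg across y. Up to two of the four elbows are absent.
- elbow3_grip (a point): Welded stainless elbow lying flat: two legs of 30 mm tube, 42 mm long from the bend centre, 135 degrees between them; 130 g. The point is half-way up in one leg, 20 mm from the bend centre; x runs along this leg to its open end, z up; the other leg leaves the bend centre (x = -20 mm) 135 degrees round z from x. Grasp this leg across y. Up to two of the four elbows are absent.
- elbow4_grip (a point): Welded stainless elbow lying flat: two legs of 30 mm tube, 42 mm long from the bend centre, 135 degrees between them; 130 g. The point is half-way up in one leg, 20 mm from the bend centre; x runs along this leg to its open end, z up; the other leg leaves the bend centre (x = -20 mm) 135 degrees round z from x. Grasp this leg across y. Up to two of the four elbows are absent.
- spray_can: Bystander: blue spray can, 54 mm in diameter, 150 mm tall, standing; origin at the centre of its foot.
- tape_measure: Bystander: black tape measure, 62 x 34 x 60 mm; origin at the centre of its underside.
- wire_brush: Bystander: wire brush with a wooden back, 200 x 26 x 30 mm, long along its x; origin at the centre of its underside.
Not all that is in view belongs to the job. Leave any pink or turquoise look-alike of the part that bears elbow3_grip alone. What is shaped like the part that bears elbow2_grip but turquoise is not meant.

How it is judged:
On the way, in this order (a step that is already met when the one before it is completed fails the run):
1. the stop button is pushed in and latched (value of joint estop above 0.0045 m), for 0.2 s.
2. every elbow lies flat on the chamber floor, with the stop button still in (value of joint estop above 0.0045 m and x of elbow1_grip in the frame of chamber between -0.095 and 0.095 m and y of elbow1_grip in the frame of chamber between -0.135 and 0.135 m and z of elbow1_grip in the frame of chamber between 0 and 0.024 m and x of elbow2_grip in the frame of chamber between -0.095 and 0.095 m and y of elbow2_grip in the frame of chamber between -0.135 and 0.135 m and z of elbow2_grip in the frame of chamber between 0 and 0.024 m and x of elbow3_grip in the frame of chamber between -0.095 and 0.095 m and y of elbow3_grip in the frame of chamber between -0.135 and 0.135 m and z of elbow3_grip in the frame of chamber between 0 and 0.024 m and x of elbow4_grip in the frame of chamber between -0.095 and 0.095 m and y of elbow4_grip in the frame of chamber between -0.135 and 0.135 m and z of elbow4_grip in the frame of chamber between 0 and 0.024 m), for 0.3 s.
3. the stay's knee is broken while the lid still stands open, with the stop button in (value of joint estop above 0.0045 m and value of joint stay above 0.15 rad and value of joint lid above 1 rad), for 0.1 s.
4. the lid is fully shut and still, with the stop button in (value of joint estop above 0.0045 m and value of joint lid below 0.03 rad and velocity of joint lid above -0.05 rad/s), for 0.2 s.
5. the stop button is turned clockwise and released, with the lid shut (value of joint lid below 0.03 rad and value of joint estop_turn above 0.4 rad and value of joint estop below 0.003 m).
6. the start button is pressed, with the stop button out and the lid shut (value of joint lid below 0.03 rad and value of joint estop below 0.001 m and value of joint start above 0.004 m), for 0.05 s.
At the end, for the whole second after the job is handed in: Every elbow is inside the chamber, the lid is shut (within 0.03 rad), the stop button is out (within 1 mm) and the start button has come back (within 2 mm) (value of joint lid below 0.03 rad and value of joint estop below 0.001 m and value of joint start below 0.002 m and x of elbow1_grip in the frame of chamber between -0.095 and 0.095 m and y of elbow1_grip in the frame of chamber between -0.135 and 0.135 m and z of elbow1_grip in the frame of chamber between 0 and 0.05 m and x of elbow2_grip in the frame of chamber between -0.095 and 0.095 m and y of elbow2_grip in the frame of chamber between -0.135 and 0.135 m and z of elbow2_grip in the frame of chamber between 0 and 0.05 m and x of elbow3_grip in the frame of chamber between -0.095 and 0.095 m and y of elbow3_grip in the frame of chamber between -0.135 and 0.135 m and z of elbow3_grip in the frame of chamber between 0 and 0.05 m and x of elbow4_grip in the frame of chamber between -0.095 and 0.095 m and y of elbow4_grip in the frame of chamber between -0.135 and 0.135 m and z of elbow4_grip in the frame of chamber between 0 and 0.05 m); the robot touches nothing.
It fails at once if the lid drops onto its stop (faster than 1.5 rad/s in the last 0.2 rad) (value of joint lid below 0.2 rad and velocity of joint lid below -1.5 rad/s).
It fails at once if a bystander (spray can, tape measure, wire brush) is moved by more than 30 mm (distance of any of spray_can, tape_measure, wire_brush from where it was at the start of the episode above 0.03 m).
It fails at once if the spray can is tipped over (angle between spray_can's own z axis and vertical above 0.5 rad).
Of elbow1, elbow2, elbow3, elbow4 only 2 to 4 are there at a start; the rules pass over those that are not, and their reading is None.
At some moment in a run one of elbow1, elbow2, elbow3, elbow4 may be knocked a few centimetres aside while the robot is not near it.
It also fails if it takes over 210 s, if anything falls off the work surface, if the arm or the gripper's body presses on something with over 40 N, if the wrist force passes 120 N, or if a joint passes its speed limit or range.

ROBOT

A 6-joint arm with a two-finger parallel gripper is mounted at the origin on the work surface. World frame = base frame: x ahead of the robot, y to its left, z up, the work surface at z = 0. Lengths are in m, angles in rad, forces in N, time in s.
With the tool pointing down it reaches from about 0.25 to 0.775 m from the base axis. Payload 4 kg.
Tool frame: the origin (TCP) lies on the centre line of the jaws, within the pads' length; the fingertips stand 25 mm ahead of it and the grasp point (between the pads) lies 6 mm ahead of it (robot.finger_overhang is the z of the fingertips in the tool frame, in m); z points along the fingers, y is the line along which they close (so a half turn about z gives the same grasp; the last joint's range is limited). The gripper opens to 94 mm and grips with 3 to 60 N. Pads are 16 mm wide; open, the fingers measure 119 mm over their backs; the gripper's body (75 mm by 177 mm) begins 78 mm behind the grasp point.
Start: joints at [-1.333, 0.087, 1.371, -0, 1.684, -0.103], TCP at [0.184, -0.518, 0.231] pointing down, gripper open.
Joint ranges: [-3.1, 3.1], [-0.76, 2.03], [0.27, 2.55], [-1.08, 4.22], [0.17, 2.65], [-2.57, 2.57]. Speed limits (rad/s): [2.79, 2.79, 3.14, 3.14, 3.14, 3.14].

INTERFACE

Orientations are given as a 3x3 rotation matrix whose columns are the frame's x, y, z axes.
In Python, from cell import robot, read_camera, calibration gives the robot as it stands.
- The arm moves only by the tool servo_tool, never from a script. Its argument "rows" is a list of rows, each an object with "gripper": the finger opening in mm, from 0 to 94; "travel": the shift along the tool's x, y, z in mm, a list of three; "rot": the turn, a rotation vector about the tool's x, y, z in degrees, a list of three. A call has 1 to 12 rows; each row is the pose to reach, as a shift and turn from the pose commanded when the call began, along the tool's axes at that moment; what a row does not reach only later rows make up. A row lasts 1/8 s, in which the tool goes at most 62.5 mm and 10.7 degrees, less where a joint would pass 70% of its speed; a pose out of reach is approached as far as the arm can. A call with a gripper value outside its range is refused whole. The fingers move at their own pace and stop on an object; "newtons" is the grip in N (left out, the last holds). Time passes only in rows, so rows that repeat a pose let the fingers close. It gives the time, the measured TCP pose, the force, the opening and the grip force at its end, in the units of the state.
- robot.get_state(): the state, without advancing time (a new reading comes with each control period).
- read_camera(name): name is "scene" or "top"; returns the picture (400x640x3 uint8, blue, green, red); there is no depth.
- calibration(name): a dict with "intrinsics" (3x3 intrinsics, pixels), "xyz" and "orientation" of the camera in the world. Camera axes: x right, y up, looking along -z (the intrinsics and any distortion apply to the point x, -y, -z); pixel columns grow to the right and rows downward; lengths in m; the calibration is good to about 2 mm. A picture is of the moment at which its call begins. calibration takes no time and is no camera call.
- robot.job_done(): hands the job in; it is judged then, once.
The state is a dict: "clock": time; "joints": joint angles; "dq": joint speeds; "joint_efforts": joint torques, N m; "ee_pos": TCP position; "tcp_rot": TCP orientation; "contact_force": force on the tool from outside, world axes, zero at the start; "wrist_torque": the same for the moment, N m; "gripper_width": finger opening in m; "grip_force": force on a finger pad.
Only numpy, scipy, OpenCV 4.12 (cv2) and the standard library are available. Lean on these libraries where they do the work, as an engineer would, in place of code of your own. Each camera call takes 0.05 s, during which the arm holds its last target. There are 200 camera calls.

## Working session

There is one attempt and no reset: what is moved stays moved. The work goes in short steps, Python scripts to look and compute and a tool call to move; the robot and the scene stay as the last step left them, time stands still between calls to the robot, and variables do not carry over. Pictures are saved under pics/ and viewed, at most 14 in all, crops included, and the job is handed in when it is done.

Besides the shell and the picture viewer there is one more tool, called in YAML: its name, and indented under it one key for each argument. servo_tool: Moves the arm, as the interface text tells. Its arguments: {"type":"object","properties":{"rows":{"type":"array"},"newtons":{"type":"number"}},"required":["rows"]}

```bash
ls; mkdir -p pics
python3 - <<'E'
from cell import robot, read_camera, calibration
import cv2
for n in("scene","top"):
    cv2.imwrite(f"pics/{n}0.png",read_camera(n)); c=calibration(n); print(n,c)
s=robot.get_state(); print(s)
E
```

```text
pics
scene {'intrinsics': array([[444.16438745,   0.        , 332.07732999],
       [  0.        , 444.16438745, 202.72035001],
       [  0.        ,   0.        ,   1.        ]]), 'xyz': array([1.16035134, 0.81203776, 0.92123279]), 'orientation': array([[-0.77640368, -0.37024045,  0.51001896],
       [ 0.63023254, -0.45876326,  0.62637307],
       [ 0.00206931,  0.8077489 ,  0.58952306]])}
top {'intrinsics': array([[426.7243507 ,   0.        , 318.87117159],
       [  0.        , 426.7243507 , 198.80671219],
       [  0.        ,   0.        ,   1.        ]]), 'xyz': array([0.42332622, 0.04455556, 1.37461835]), 'orientation': array([[-0.02639882,  0.99479342, -0.09843354],
       [-0.99954519, -0.0277037 , -0.0119131 ],
       [-0.01457804,  0.09807428,  0.99507232]])}
{'clock': 0.1, 'joints': array([-1.33310361e+00,  8.79000023e-02,  1.37204760e+00, -1.61496650e-05,
        1.68358965e+00, -1.03087007e-01]), 'dq': array([-0.00112342, -0.00183662, -0.00268565, -0.00058398,  0.00248166,
       -0.0020479 ]), 'joint_efforts': array([ 2.52939884e-03, -3.41251624e+01, -3.03300798e+01,  7.21329404e-02,
        3.04296752e-02, -9.40237669e-05]), 'ee_pos': array([ 0.18371944, -0.5179595 ,  0.229439  ]), 'tcp_rot': array([[ 9.42494996e-01,  3.34219924e-01, -4.73473268e-04],
       [ 3.34220209e-01, -9.42493127e-01,  1.88614786e-03],
       [ 1.84142896e-04, -1.93592926e-03, -9.99998109e-01]]), 'contact_force': array([-0.34310617, -0.16843483, -0.23722643]), 'wrist_torque': array([0.07149488, 0.01608209, 0.02557786]), 'grip_force': 0.0, 'gripper_width': 0.09390342526695579}
```

```bash
python3 -c "
import cv2
print(cv2.imread('pics/top0.png').shape)"
```

```text
(400, 640, 3)
```

View pics/top0.png

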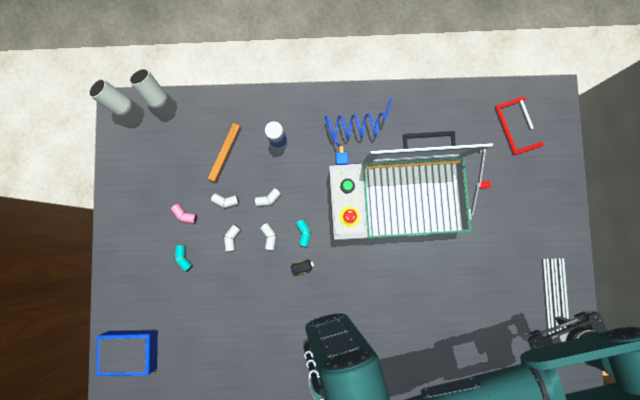

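View pics/scene0.png

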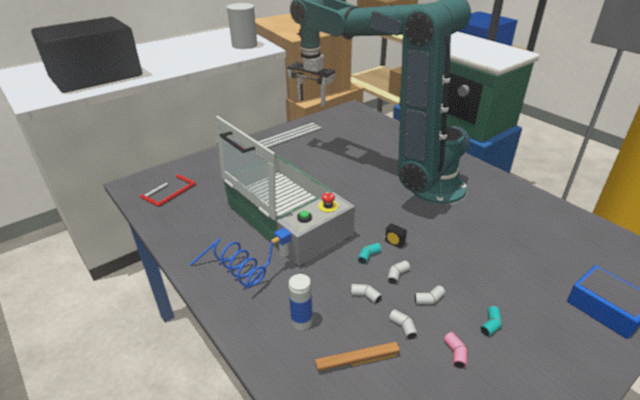

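```bash
cat > h.py <<'E'
from cell import robot, read_camera, calibration
import cv2, numpy as np
from scipy.spatial.transform import Rotation as Rn
def ray(n,uv):
    c=calibration(n); d=np.linalg.inv(c["intrinsics"])@np.array([uv[0],uv[1],1.]); d=c["orientation"]@(d*[1,-1,-1])
    return np.array(c["xyz"]),d/np.linalg.norm(d)
def plane(n,uv,z):
    o,d=ray(n,uv); return o+d*(z-o[2])/d[2]
def tri(uvt,uvs):
    o1,d1=ray("top",uvt);o2,d2=ray("scene",uvs)
    t=np.linalg.lstsq(np.c_[d1,-d2],o2-o1,rcond=None)[0]
    a,b=o1+d1*t[0],o2+d2*t[1]; return (a+b)/2,np.linalg.norm(a-b)
def proj(n,p):
    c=calibration(n); q=c["orientation"].T@(np.array(p)-c["xyz"])*[1,-1,-1]; q=c["intrinsics"]@q; return q[:2]/q[2]
def blobs(im,lo,hi,amin=15):
    m=cv2.inRange(cv2.cvtColor(im,cv2.COLOR_BGR2HSV),np.array(lo),np.array(hi))
    n,l,s,c=cv2.connectedComponentsWithStats(m)
    return [(c[i],s[i],l==i) for i in range(1,n) if s[i][4]>=amin]
def elbows(im,box=(195,180,330,290)):
    out=[]
    for c,s,m in blobs(im,(0,0,115),(180,60,255),60):
        if not(box[0]<c[0]<box[2] and box[1]<c[1]<box[3] and s[4]<400): continue
        P=np.array([plane("top",(u,v),.015)[:2] for v,u in np.argwhere(m)])
        g=P.mean(0); w,V=np.linalg.eigh(np.cov((P-g).T)); a,b=V[:,1],V[:,0]
        A=(P-g)@a; B=(P-g)@b
        if np.corrcoef(A**2,B)[0,1]<0: b=-b
        bend=g-.007*b; th=np.arctan2(b[1],b[0])
        legs=[(bend+.020*np.array([np.cos(t),np.sin(t)]),np.degrees(t)) for t in (th+1.178,th-1.178)]
        out.append((c,s[4],g,np.ptp(A),legs))
    return out
def down(yaw): # yaw deg of closing line (tool y)
    t=np.radians(yaw); y=np.array([np.cos(t),np.sin(t),0]); z=np.array([0,0,-1.]); return np.c_[np.cross(y,z),y,z]
def delta(p,yaw=None,R=None):
    s=robot.get_state(); T=s["tcp_rot"]
    if R is None:
        cands=[down(yaw+k) for k in(0,180)]; R=min(cands,key=lambda r:Rn.from_matrix(T.T@r).magnitude())
    return np.round(T.T@(np.array(p)-s["ee_pos"])*1000,1), np.round(Rn.from_matrix(T.T@R).as_rotvec(degrees=True),1)
E
python3 - <<'E'
from h import *
np.set_printoptions(precision=4,suppress=True)
t=cv2.imread('pics/top0.png'); s=cv2.imread('pics/scene0.png')
for e in elbows(t): print(e[0],e[1],e[2],round(e[3],3),e[4])
for nm,im in(("top",t),("scene",s)):
    print(nm,"red",[(c.round(1),st[4]) for c,st,m in blobs(im,(0,150,90),(7,255,255),8)+blobs(im,(172,150,90),(180,255,255),8)])
    print(nm,"green",[(c.round(1),st[4]) for c,st,m in blobs(im,(50,150,90),(75,255,255),8)])
cv2.imwrite('pics/z1.png',np.hstack([cv2.resize(t[120:260,320:500],None,fx=2.2,fy=2.2,interpolation=2),cv2.resize(s[110:264,200:365],(396,308*396//330),interpolation=2)[:308]]))
E
```

```text
top red [(array([513.2, 127.7]), np.int32(430)), (array([485.5, 184.5]), np.int32(56)), (array([349.5, 215.8]), np.int32(100))]
top green [(array([347.3, 184.9]), np.int32(74))]
scene red [(array([170.6, 192.1]), np.int32(221)), (array([327.5, 197.7]), np.int32(66))]
scene green []
```

View pics/z1.png

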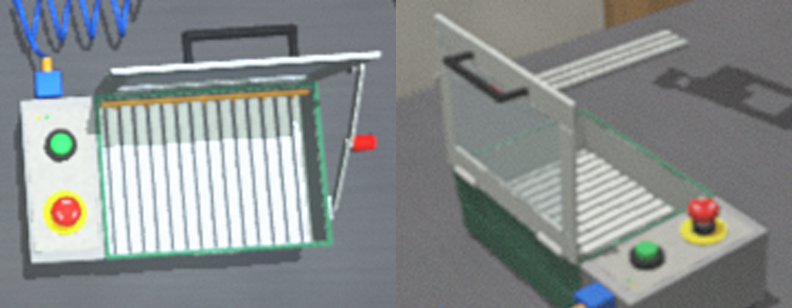

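Run:
```python
from h import *
np.set_printoptions(precision=4,suppress=True)
t=cv2.imread('pics/top0.png'); s=cv2.imread('pics/scene0.png')
H=cv2.cvtColor(t,cv2.COLOR_BGR2HSV)
print(H[236,262:274].tolist(),H[215,240:244].tolist())
print([(c.round(1),st[4]) for c,st,m in blobs(t,(0,0,115),(180,90,255),20)])
print("green",[(c.round(1),st[4]) for c,st,m in blobs(s,(50,110,60),(78,255,255),8)])
```

```text
[[110, 23, 132], [105, 20, 130], [104, 22, 127], [96, 19, 137], [80, 18, 167], [53, 11, 200], [35, 13, 221], [43, 8, 226], [90, 8, 215], [99, 7, 240], [83, 4, 244], [60, 5, 235]] [[109, 22, 130], [106, 22, 128], [106, 22, 130], [105, 24, 130]]
[(array([304.5, 166.8]), np.int32(180956)), (array([355.7, 128.9]), np.int32(80)), (array([369.5, 127.5]), np.int32(91)), (array([380.7, 119. ]), np.int32(21)), (array([342.2, 130. ]), np.int32(64)), (array([336.2, 147.1]), np.int32(31)), (array([413.6, 156.8]), np.int32(561)), (array([412.9, 199.8]), np.int32(6273)), (array([565.9, 324.4]), np.int32(59)), (array([512.8, 328.9]), np.int32(46)), (array([563.3, 336.8]), np.int32(53)), (array([518.4, 347.4]), np.int32(239)), (array([122.1, 354.9]), np.int32(1470)), (array([ 92.5, 346.6]), np.int32(39)), (array([467.3, 354.5]), np.int32(497)), (array([ 93.1, 364. ]), np.int32(43)), (array([560.3, 372.5]), np.int32(55)), (array([439.2, 381. ]), np.int32(40)), (array([408.4, 393.6]), np.int32(134))]
green [(array([303.7, 214.2]), np.int32(51))]
```

```bash
sed -i 's/(0,0,115)/(0,0,160)/' h.py
python3 - <<'E'
from h import *
np.set_printoptions(precision=4,suppress=True)
t=cv2.imread('pics/top0.png'); s=cv2.imread('pics/scene0.png')
for e in elbows(t): print(e[0],e[1],e[2],round(e[3],3),e[4])
print("stop",tri((349.5,215.8),(327.5,197.7))); print("start",tri((347.3,184.9),(303.7,214.2)))
S=plane("top",(349.5,215.8),.163);G=plane("top",(347.3,184.9),.145);print(S,G)
for z in(.115,.125): 
  S=plane("top",(349.5,215.8),z+.038);G=plane("top",(347.3,184.9),z+.02);print(z,S,G,np.linalg.norm((S-G)[:2]),np.degrees(np.arctan2(*(G-S)[1::-1])))
# rim corners (zoomed px -> full), z=.125 : front-right, pod front-left, pod back-left
f=lambda x,y:(320+x/2.2,120+y/2.2)
for q in((331,243),(32,262),(22,102)): print(plane("top",f(*q),.125))
E
```

```text
[267.1992 197.8465] 241 [0.5655 0.2265] 0.086 [(array([0.5584, 0.2435]), np.float64(92.22960461149144)), (array([0.5739, 0.21  ]), np.float64(-42.75925192133052))]
[223.6624 200.0726] 234 [0.5623 0.3666] 0.086 [(array([0.5659, 0.3848]), np.float64(58.16961394413486)), (array([0.5599, 0.3483]), np.float64(-76.81924258868709))]
[268.4   236.132] 250 [0.4431 0.2244] 0.086 [(array([0.4249, 0.221 ]), np.float64(170.29050672344337)), (array([0.461 , 0.2292]), np.float64(35.30165019062142))]
[230.2292 237.6708] 240 [0.4414 0.3462] 0.084 [(array([0.459 , 0.3403]), np.float64(-39.1839721019163)), (array([0.4236, 0.3509]), np.float64(-174.17282863473824))]
stop (array([ 0.4933, -0.0275,  0.157 ]), np.float64(0.0016458155382398968))
start (array([ 0.5839, -0.0247,  0.1409]), np.float64(0.0005034245857752722))
[ 0.4923 -0.0266  0.163 ] [ 0.5832 -0.0243  0.145 ]
0.115 [ 0.4929 -0.0272  0.153 ] [ 0.5845 -0.0248  0.135 ] 0.09167390695024802 1.4664230536424372
0.125 [ 0.4923 -0.0266  0.163 ] [ 0.5832 -0.0243  0.145 ] 0.09094241854293354 1.4609190966784353
[ 0.4423 -0.3785  0.125 ]
[0.4277 0.017  0.125 ]
[0.6426 0.024  0.125 ]
```

Run:
```python
from h import *
print(delta([.4925,-.027,.215],-88))
for z in(.16,.18,.2): print(plane("top",(485.5,184.5),z))
```

```text
(array([ 455.1, -359.5,   15.2]), array([-0.1,  0. , 17.5]))
[ 0.57124827 -0.41734099  0.16      ]
[ 0.56881258 -0.40973537  0.18      ]
[ 0.56637688 -0.40212974  0.2       ]
```

servo_tool:
  rows:
    - {"gripper":0,"travel":[50,-40,0],"rot":[0,0,5]}
    - {"gripper":0,"travel":[95,-75,0],"rot":[0,0,10]}
    - {"gripper":0,"travel":[140,-110,0],"rot":[0,0,17.5]}
    - {"gripper":0,"travel":[185,-146,0],"rot":[0,0,17.5]}
    - {"gripper":0,"travel":[230,-182,5],"rot":[0,0,17.5]}
    - {"gripper":0,"travel":[275,-217,10],"rot":[0,0,17.5]}
    - {"gripper":0,"travel":[320,-253,15],"rot":[0,0,17.5]}
    - {"gripper":0,"travel":[365,-288,15],"rot":[0,0,17.5]}
    - {"gripper":0,"travel":[410,-324,15],"rot":[0,0,17.5]}
    - {"gripper":0,"travel":[455,-359.5,15],"rot":[0,0,17.5]}
    - {"gripper":0,"travel":[455,-359.5,15],"rot":[0,0,17.5]}
    - {"gripper":0,"travel":[455,-359.5,15],"rot":[0,0,17.5]}

```text
clock: 1.6
ee_pos: [0.492, -0.0277, 0.2149]
tcp_rot: [[0.999, 0.036, -0.002], [0.036, -0.999, -0.001], [-0.002, 0.001, -1.0]]
contact_force: [0.5, -0.0, -0.3]
gripper_width: 0.0004
grip_force: 0.0
```

Run:
```python
from h import *
print(delta([.4925,-.027,.186],-88)); s=robot.get_state(); print(s["ee_pos"],s["gripper_width"])
```

```text
(array([ 0.5, -0.7, 28.9]), array([0. , 0.1, 0.1]))
[ 0.49202835 -0.02771584  0.21490065] 0.0004176854577694612
```

servo_tool:
  rows:
    - {"gripper":0,"travel":[0.5,-0.7,20],"rot":[0,0,0]}
    - {"gripper":0,"travel":[0.5,-0.7,23],"rot":[0,0,0]}
    - {"gripper":0,"travel":[0.5,-0.7,25],"rot":[0,0,0]}
    - {"gripper":0,"travel":[0.5,-0.7,27],"rot":[0,0,0]}
    - {"gripper":0,"travel":[0.5,-0.7,28.5],"rot":[0,0,0]}
    - {"gripper":0,"travel":[0.5,-0.7,29],"rot":[0,0,0]}
    - {"gripper":0,"travel":[0.5,-0.7,29],"rot":[0,0,0]}

```text
clock: 2.48
ee_pos: [0.493, -0.0267, 0.1863]
tcp_rot: [[0.999, 0.035, 0.0], [0.035, -0.999, 0.0], [0.0, -0.0, -1.0]]
contact_force: [-0.3, -0.9, -0.5]
gripper_width: 0.0006
grip_force: 0.1
```

servo_tool:
  rows:
    - {"gripper":0,"travel":[0,0,1],"rot":[0,0,0]}
    - {"gripper":0,"travel":[0,0,2],"rot":[0,0,0]}
    - {"gripper":0,"travel":[0,0,2.5],"rot":[0,0,0]}
    - {"gripper":0,"travel":[0,0,2.5],"rot":[0,0,0]}

```text
clock: 2.98
ee_pos: [0.4932, -0.0268, 0.1861]
tcp_rot: [[0.999, 0.036, 0.002], [0.036, -0.999, -0.0], [0.002, 0.001, -1.0]]
contact_force: [-2.8, 0.5, 8.9]
gripper_width: 0.0004
grip_force: 4.3
```

servo_tool:
  rows:
    - {"gripper":60,"travel":[0,0,-40],"rot":[0,0,0]}
    - {"gripper":60,"travel":[0,0,-40],"rot":[0,0,0]}

```text
clock: 3.22
ee_pos: [0.4947, -0.0269, 0.2272]
tcp_rot: [[0.999, 0.036, 0.007], [0.036, -0.999, -0.001], [0.007, 0.001, -1.0]]
contact_force: [-0.1, -0.1, 0.4]
gripper_width: 0.0169
grip_force: 0.0
```

```bash
cat >> h.py <<'E'
def look(tag):
    t=read_camera("top"); cv2.imwrite(f"pics/{tag}.png",t)
    for e in elbows(t): print(e[0].round(),e[1],"len",round(e[3],3),"grip",e[4][1][0].round(4),"leg",round(e[4][1][1],1))
E
python3 - <<'E'
from h import *
look("t1"); print(delta([.4236,.3509,.13],-84.2))
t=cv2.imread("pics/t1.png");print([(c.round(1),st[4]) for c,st,m in blobs(t,(0,150,90),(7,255,255),8)])
E
```

```text
[267. 198.] 240 len 0.086 grip [0.5739 0.2098] leg -42.9
[224. 200.] 235 len 0.086 grip [0.5599 0.3485] leg -77.0
[268. 236.] 249 len 0.086 grip [0.461  0.2292] leg 35.2
[230. 238.] 241 len 0.087 grip [0.4234 0.351 ] leg -174.3
(array([ -57. , -380. ,   94.7]), array([ 0. , -0.2, -3.8]))
[(array([513.2, 127.6]), np.int32(425)), (array([485.3, 184.4]), np.int32(57))]
```

servo_tool:
  newtons: 30
  rows:
    - {"gripper":60,"travel":[-8,-55,0],"rot":[0,0,-4]}
    - {"gripper":60,"travel":[-16,-110,0],"rot":[0,0,-4]}
    - {"gripper":60,"travel":[-25,-165,20],"rot":[0,0,-4]}
    - {"gripper":60,"travel":[-33,-220,40],"rot":[0,0,-4]}
    - {"gripper":60,"travel":[-41,-275,60],"rot":[0,0,-4]}
    - {"gripper":60,"travel":[-49,-330,80],"rot":[0,0,-4]}
    - {"gripper":60,"travel":[-57,-380,95],"rot":[0,0,-4]}
    - {"gripper":60,"travel":[-57,-380,120],"rot":[0,0,-4]}
    - {"gripper":60,"travel":[-57,-380,150],"rot":[0,0,-4]}
    - {"gripper":60,"travel":[-57,-380,150],"rot":[0,0,-4]}

```text
clock: 4.53
ee_pos: [0.4196, 0.3493, 0.0693]
tcp_rot: [[0.994, 0.105, -0.008], [0.105, -0.994, -0.005], [-0.008, 0.004, -1.0]]
contact_force: [-0.1, 1.4, -0.2]
gripper_width: 0.0601
grip_force: 0.0
```

Run:
```python
from h import *
print(delta([.4234,.351,.029],-84.2))
```

```text
(array([ 4.3, -1.4, 40.2]), array([0.3, 0.5, 0.3]))
```

servo_tool:
  rows:
    - {"gripper":60,"travel":[0,0,25],"rot":[0,0,0]}
    - {"gripper":60,"travel":[0,0,42],"rot":[0,0,0]}
    - {"gripper":60,"travel":[0,0,42],"rot":[0,0,0]}
    - {"gripper":15,"travel":[0,0,42],"rot":[0,0,0]}
    - {"gripper":15,"travel":[0,0,42],"rot":[0,0,0]}
    - {"gripper":15,"travel":[0,0,42],"rot":[0,0,0]}
    - {"gripper":15,"travel":[0,0,42],"rot":[0,0,0]}

```text
clock: 5.4
ee_pos: [0.4229, 0.3511, 0.0326]
tcp_rot: [[0.994, 0.105, 0.001], [0.105, -0.994, 0.0], [0.001, -0.0, -1.0]]
contact_force: [0.5, -0.5, 1.4]
gripper_width: 0.0291
grip_force: 30.0
```

```bash
cat >> h.py <<'E'
YAW=1.9; C=np.array([.5447,-.227])
def ch(x,y):
    t=np.radians(YAW); return C+np.array([[np.cos(t),-np.sin(t)],[np.sin(t),np.cos(t)]])@[x,y]
E
python3 - <<'E'
from h import *
p=ch(.025,.07); print(p,delta([*p,.20],-88.1),delta([*p,.0745+.016],-88.1))
E
```

```text
[ 0.56736539 -0.15620961] (array([  90.5,  519.7, -167.5]), array([-0. , -0.1,  4.1])) (array([ 90.4, 519.7, -58. ]), array([-0. , -0.1,  4.1]))
```

servo_tool:
  rows:
    - {"gripper":15,"travel":[0,0,-60],"rot":[0,0,0]}
    - {"gripper":15,"travel":[0,0,-120],"rot":[0,0,0]}
    - {"gripper":15,"travel":[5,30,-175],"rot":[0,0,0]}
    - {"gripper":15,"travel":[15,85,-193],"rot":[0,0,4]}
    - {"gripper":15,"travel":[24,140,-193],"rot":[0,0,4]}
    - {"gripper":15,"travel":[34,197,-193],"rot":[0,0,4]}
    - {"gripper":15,"travel":[44,254,-193],"rot":[0,0,4]}
    - {"gripper":15,"travel":[54,311,-193],"rot":[0,0,4]}
    - {"gripper":15,"travel":[64,368,-193],"rot":[0,0,4]}
    - {"gripper":15,"travel":[74,425,-193],"rot":[0,0,4]}
    - {"gripper":15,"travel":[84,482,-193],"rot":[0,0,4]}
    - {"gripper":15,"travel":[90.5,520,-193],"rot":[0,0,4]}

```text
clock: 6.9
ee_pos: [0.5671, -0.1592, 0.2241]
tcp_rot: [[0.999, 0.033, -0.001], [0.033, -0.999, 0.0], [-0.001, -0.0, -1.0]]
contact_force: [0.1, 0.0, -0.8]
gripper_width: 0.0295
grip_force: 30.0
```

servo_tool:
  rows:
    - {"gripper":15,"travel":[0,0,0],"rot":[0,0,0]}
    - {"gripper":15,"travel":[0,0,40],"rot":[0,0,0]}
    - {"gripper":15,"travel":[0,0,80],"rot":[0,0,0]}
    - {"gripper":15,"travel":[0,0,110],"rot":[0,0,0]}
    - {"gripper":15,"travel":[0,0,122],"rot":[0,0,0]}
    - {"gripper":15,"travel":[0,0,129],"rot":[0,0,0]}
    - {"gripper":15,"travel":[0,0,129],"rot":[0,0,0]}

```text
clock: 7.78
ee_pos: [0.5676, -0.1565, 0.0968]
tcp_rot: [[0.999, 0.036, 0.001], [0.036, -0.999, -0.0], [0.001, 0.0, -1.0]]
contact_force: [0.3, 0.3, -1.2]
gripper_width: 0.0292
grip_force: 30.0
```

servo_tool:
  rows:
    - {"gripper":15,"travel":[0,0,3.5],"rot":[0,0,0]}
    - {"gripper":15,"travel":[0,0,3.5],"rot":[0,0,0]}
    - {"gripper":48,"travel":[0,0,3.5],"rot":[0,0,0]}
    - {"gripper":48,"travel":[0,0,3.5],"rot":[0,0,0]}
    - {"gripper":48,"travel":[0,0,-30],"rot":[0,0,0]}
    - {"gripper":48,"travel":[0,0,-80],"rot":[0,0,0]}
    - {"gripper":48,"travel":[0,0,-129],"rot":[0,0,0]}
    - {"gripper":48,"travel":[0,0,-129],"rot":[0,0,0]}

```text
clock: 8.78
ee_pos: [0.5696, -0.1575, 0.2316]
tcp_rot: [[0.999, 0.035, 0.011], [0.035, -0.999, -0.004], [0.011, 0.005, -1.0]]
contact_force: [0.6, -0.9, -0.0]
gripper_width: 0.0479
grip_force: 0.0
```

Run:
```python
from h import *
look("t2"); print(delta([.5599,.3485,.225],13.0))
```

```text
[267. 198.] 240 len 0.086 grip [0.5739 0.2098] leg -42.9
[224. 200.] 237 len 0.086 grip [0.5601 0.3481] leg -76.6
[268. 236.] 250 len 0.086 grip [0.461  0.2292] leg 35.3
(array([   9.4, -505.6,    1.9]), array([-0.1, -0.4, 79. ]))
```

servo_tool:
  rows:
    - {"gripper":60,"travel":[1,-56,0],"rot":[0,0,0]}
    - {"gripper":60,"travel":[2,-112,0],"rot":[0,0,0]}
    - {"gripper":60,"travel":[3,-168,0],"rot":[0,0,-8]}
    - {"gripper":60,"travel":[4,-224,0],"rot":[0,0,-18]}
    - {"gripper":60,"travel":[5,-280,0],"rot":[0,0,-28]}
    - {"gripper":60,"travel":[6,-336,0],"rot":[0,0,-38]}
    - {"gripper":60,"travel":[7,-392,20],"rot":[0,0,-48]}
    - {"gripper":60,"travel":[8,-448,50],"rot":[0,0,-58]}
    - {"gripper":60,"travel":[9,-505,80],"rot":[0,0,-68]}
    - {"gripper":60,"travel":[9,-505,100],"rot":[0,0,-78]}
    - {"gripper":60,"travel":[9,-505,100],"rot":[0,0,-88]}
    - {"gripper":60,"travel":[9,-505,100],"rot":[0,0,-98]}

```text
clock: 10.32
ee_pos: [0.5568, 0.348, 0.1214]
tcp_rot: [[-0.18, 0.984, -0.005], [0.984, 0.18, -0.003], [-0.002, -0.005, -1.0]]
contact_force: [0.1, 0.2, 0.5]
gripper_width: 0.0599
grip_force: 0.0
```

Run:
```python
from h import *
look("t3"); print(delta([.56,.3483,.03],13.2)); print(robot.get_state()["ee_pos"])
```

```text
[267. 198.] 239 len 0.084 grip [0.574  0.2097] leg -42.9
[232. 200.] 61 len 0.028 grip [0.5677 0.3211] leg -47.2
[268. 236.] 250 len 0.086 grip [0.461  0.2292] leg 35.3
(array([-0. ,  3.6, 91.8]), array([-0.3,  0.1, -2.6]))
[0.55691177 0.34790405 0.12181224]
```

servo_tool:
  rows:
    - {"gripper":60,"travel":[0,2,50],"rot":[0,0,-2.6]}
    - {"gripper":60,"travel":[0,2,80],"rot":[0,0,-2.6]}
    - {"gripper":60,"travel":[0,2,91],"rot":[0,0,-2.6]}
    - {"gripper":60,"travel":[0,2,91],"rot":[0,0,-2.6]}
    - {"gripper":15,"travel":[0,2,91],"rot":[0,0,-2.6]}
    - {"gripper":15,"travel":[0,2,91],"rot":[0,0,-2.6]}
    - {"gripper":15,"travel":[0,2,91],"rot":[0,0,-2.6]}
    - {"gripper":15,"travel":[0,2,91],"rot":[0,0,-2.6]}

```text
clock: 11.38
ee_pos: [0.5605, 0.3489, 0.035]
tcp_rot: [[-0.219, 0.976, 0.001], [0.976, 0.219, 0.0], [0.0, 0.001, -1.0]]
contact_force: [-1.3, -0.5, 3.8]
gripper_width: 0.0293
grip_force: 29.3
```

Run:
```python
from h import *
p=ch(.025,-.03); print(p,delta([*p,.225],R=down(-88.1)))
```

```text
[ 0.57068091 -0.25615463] (array([-592.6, -122.1, -190.3]), array([ 0.000e+00, -1.000e-01,  1.007e+02]))
```

servo_tool:
  rows:
    - {"gripper":15,"travel":[0,0,-60],"rot":[0,0,0]}
    - {"gripper":15,"travel":[0,0,-120],"rot":[0,0,10]}
    - {"gripper":15,"travel":[-30,-6,-175],"rot":[0,0,20]}
    - {"gripper":15,"travel":[-80,-16,-190],"rot":[0,0,30]}
    - {"gripper":15,"travel":[-130,-27,-190],"rot":[0,0,40]}
    - {"gripper":15,"travel":[-180,-37,-190],"rot":[0,0,50]}
    - {"gripper":15,"travel":[-230,-47,-190],"rot":[0,0,60]}
    - {"gripper":15,"travel":[-280,-58,-190],"rot":[0,0,70]}
    - {"gripper":15,"travel":[-330,-68,-190],"rot":[0,0,80]}
    - {"gripper":15,"travel":[-385,-79,-190],"rot":[0,0,90]}
    - {"gripper":15,"travel":[-440,-90,-190],"rot":[0,0,100.5]}
    - {"gripper":15,"travel":[-495,-102,-190],"rot":[0,0,100.5]}

```text
clock: 12.88
ee_pos: [0.5687, -0.1584, 0.2237]
tcp_rot: [[0.999, 0.036, 0.0], [0.036, -0.999, 0.0], [0.0, -0.0, -1.0]]
contact_force: [0.9, -1.4, -1.0]
gripper_width: 0.0294
grip_force: 29.4
```

Run:
```python
from h import *
p=ch(.025,-.03); print(p,delta([*p,.225],R=down(-88.1)),robot.get_state()["ee_pos"])
```

```text
[ 0.57068091 -0.25615463] (array([-1.5, 97.8, -1.3]), array([-0. , -0. ,  0.2])) [ 0.56866578 -0.15836403  0.22370002]
```

servo_tool:
  rows:
    - {"gripper":15,"travel":[0,48,0],"rot":[0,0,0]}
    - {"gripper":15,"travel":[0,96,0],"rot":[0,0,0]}
    - {"gripper":15,"travel":[0,96,0],"rot":[0,0,0]}
    - {"gripper":15,"travel":[0,96,40],"rot":[0,0,0]}
    - {"gripper":15,"travel":[0,96,80],"rot":[0,0,0]}
    - {"gripper":15,"travel":[0,96,110],"rot":[0,0,0]}
    - {"gripper":15,"travel":[0,96,122],"rot":[0,0,0]}
    - {"gripper":15,"travel":[0,96,126],"rot":[0,0,0]}
    - {"gripper":15,"travel":[0,96,126],"rot":[0,0,0]}

```text
clock: 14.0
ee_pos: [0.5733, -0.2526, 0.0993]
tcp_rot: [[0.999, 0.037, 0.002], [0.037, -0.999, -0.001], [0.002, 0.001, -1.0]]
contact_force: [1.0, -1.0, -1.0]
gripper_width: 0.0296
grip_force: 29.3
```

servo_tool:
  rows:
    - {"gripper":15,"travel":[0,0,3],"rot":[0,0,0]}
    - {"gripper":15,"travel":[0,0,4],"rot":[0,0,0]}
    - {"gripper":48,"travel":[0,0,4],"rot":[0,0,0]}
    - {"gripper":48,"travel":[0,0,4],"rot":[0,0,0]}
    - {"gripper":48,"travel":[0,0,-30],"rot":[0,0,0]}
    - {"gripper":48,"travel":[0,0,-80],"rot":[0,0,0]}
    - {"gripper":48,"travel":[0,0,-125],"rot":[0,0,0]}
    - {"gripper":48,"travel":[0,0,-125],"rot":[0,0,0]}
    - {"gripper":48,"travel":[0,0,-125],"rot":[0,0,0]}

```text
clock: 15.12
ee_pos: [0.5722, -0.2524, 0.222]
tcp_rot: [[0.999, 0.037, -0.001], [0.037, -0.999, 0.0], [-0.001, -0.001, -1.0]]
contact_force: [-0.3, -0.4, -0.1]
gripper_width: 0.0475
grip_force: 0.0
```

Run:
```python
from h import *
look("t4"); print(delta([.461,.2292,.225],-54.7)); print(delta([.574,.2097,.225],R=down(47)))
```

```text
[267. 198.] 241 len 0.086 grip [0.5739 0.21  ] leg -42.8
[268. 236.] 250 len 0.086 grip [0.461  0.2292] leg 35.3
(array([ -92.9, -485.2,   -3.1]), array([ -0.1,   0.1, -33.2]))
(array([  19.3, -461.5,   -3.5]), array([  -0.2,   -0. , -134.9]))
```

servo_tool:
  rows:
    - {"gripper":60,"travel":[-10,-54,0],"rot":[0,0,0]}
    - {"gripper":60,"travel":[-20,-108,0],"rot":[0,0,-6]}
    - {"gripper":60,"travel":[-31,-162,0],"rot":[0,0,-15]}
    - {"gripper":60,"travel":[-41,-216,0],"rot":[0,0,-24]}
    - {"gripper":60,"travel":[-52,-270,0],"rot":[0,0,-33]}
    - {"gripper":60,"travel":[-62,-324,0],"rot":[0,0,-33]}
    - {"gripper":60,"travel":[-73,-378,20],"rot":[0,0,-33]}
    - {"gripper":60,"travel":[-83,-432,50],"rot":[0,0,-33]}
    - {"gripper":60,"travel":[-93,-485,90],"rot":[0,0,-33]}
    - {"gripper":60,"travel":[-93,-485,120],"rot":[0,0,-33]}
    - {"gripper":60,"travel":[-93,-485,130],"rot":[0,0,-33]}
    - {"gripper":60,"travel":[-93,-485,130],"rot":[0,0,-33]}

```text
clock: 16.68
ee_pos: [0.4609, 0.2279, 0.0916]
tcp_rot: [[0.818, 0.575, -0.003], [0.575, -0.818, -0.001], [-0.003, -0.001, -1.0]]
contact_force: [-0.7, -0.2, 0.1]
gripper_width: 0.0599
grip_force: 0.0
```

Run:
```python
from h import *
look("t5"); print(delta([.461,.2292,.03],-54.7)); print(robot.get_state()["ee_pos"])
```

```text
[269. 197.] 208 len 0.082 grip [0.5757 0.2052] leg -45.2
(array([-0.1, -1.5, 63.1]), array([ 0. ,  0. , -0.2]))
[0.46192556 0.22803448 0.09307594]
```

servo_tool:
  rows:
    - {"gripper":60,"travel":[0,-1,35],"rot":[0,0,0]}
    - {"gripper":60,"travel":[0,-1,55],"rot":[0,0,0]}
    - {"gripper":60,"travel":[0,-1,60],"rot":[0,0,0]}
    - {"gripper":60,"travel":[0,-1,60],"rot":[0,0,0]}
    - {"gripper":15,"travel":[0,-1,60],"rot":[0,0,0]}
    - {"gripper":15,"travel":[0,-1,60],"rot":[0,0,0]}
    - {"gripper":15,"travel":[0,-1,60],"rot":[0,0,0]}
    - {"gripper":15,"travel":[0,-1,60],"rot":[0,0,0]}

```text
clock: 17.73
ee_pos: [0.4613, 0.2295, 0.0334]
tcp_rot: [[0.818, 0.575, 0.001], [0.575, -0.818, 0.0], [0.001, 0.0, -1.0]]
contact_force: [0.1, -0.2, 1.6]
gripper_width: 0.0293
grip_force: 30.0
```

Run:
```python
from h import *
p=ch(-.035,-.05); print(p,delta([*p,.225],R=down(-88.1)))
```

```text
[ 0.511377   -0.27813294] (array([-251.1,  444.1, -191.6]), array([ 0. , -0. , 33.2]))
```

servo_tool:
  rows:
    - {"gripper":15,"travel":[0,0,-60],"rot":[0,0,0]}
    - {"gripper":15,"travel":[0,0,-120],"rot":[0,0,10]}
    - {"gripper":15,"travel":[-10,18,-178],"rot":[0,0,20]}
    - {"gripper":15,"travel":[-36,64,-192],"rot":[0,0,30]}
    - {"gripper":15,"travel":[-63,112,-192],"rot":[0,0,33]}
    - {"gripper":15,"travel":[-90,160,-192],"rot":[0,0,33]}
    - {"gripper":15,"travel":[-117,207,-192],"rot":[0,0,33]}
    - {"gripper":15,"travel":[-144,255,-192],"rot":[0,0,33]}
    - {"gripper":15,"travel":[-171,303,-192],"rot":[0,0,33]}
    - {"gripper":15,"travel":[-198,350,-192],"rot":[0,0,33]}
    - {"gripper":15,"travel":[-225,398,-192],"rot":[0,0,33]}
    - {"gripper":15,"travel":[-251,444,-192],"rot":[0,0,33]}

```text
clock: 19.23
ee_pos: [0.5109, -0.2798, 0.2243]
tcp_rot: [[0.999, 0.037, -0.001], [0.037, -0.999, 0.001], [-0.001, -0.001, -1.0]]
contact_force: [0.0, 0.8, -2.2]
gripper_width: 0.0294
grip_force: 30.0
```

servo_tool:
  rows:
    - {"gripper":15,"travel":[0,0,0],"rot":[0,0,0]}
    - {"gripper":15,"travel":[0,0,40],"rot":[0,0,0]}
    - {"gripper":15,"travel":[0,0,80],"rot":[0,0,0]}
    - {"gripper":15,"travel":[0,0,110],"rot":[0,0,0]}
    - {"gripper":15,"travel":[0,0,122],"rot":[0,0,0]}
    - {"gripper":15,"travel":[0,0,129],"rot":[0,0,0]}
    - {"gripper":15,"travel":[0,0,129],"rot":[0,0,0]}

```text
clock: 20.1
ee_pos: [0.5116, -0.278, 0.0967]
tcp_rot: [[0.999, 0.037, 0.001], [0.037, -0.999, -0.001], [0.001, 0.001, -1.0]]
contact_force: [-0.2, 0.3, -0.7]
gripper_width: 0.0293
grip_force: 30.0
```

servo_tool:
  rows:
    - {"gripper":15,"travel":[0,0,3],"rot":[0,0,0]}
    - {"gripper":15,"travel":[0,0,3],"rot":[0,0,0]}
    - {"gripper":48,"travel":[0,0,3],"rot":[0,0,0]}
    - {"gripper":48,"travel":[0,0,3],"rot":[0,0,0]}
    - {"gripper":48,"travel":[0,0,-30],"rot":[0,0,0]}
    - {"gripper":48,"travel":[0,0,-80],"rot":[0,0,0]}
    - {"gripper":48,"travel":[0,0,-125],"rot":[0,0,0]}
    - {"gripper":48,"travel":[0,0,-125],"rot":[0,0,0]}
    - {"gripper":48,"travel":[0,0,-125],"rot":[0,0,0]}

```text
clock: 21.22
ee_pos: [0.5109, -0.2779, 0.2202]
tcp_rot: [[0.999, 0.037, -0.001], [0.037, -0.999, 0.0], [-0.001, -0.0, -1.0]]
contact_force: [0.3, -0.2, -1.1]
gripper_width: 0.0481
grip_force: 0.0
```

Run:
```python
from h import *
look("t6"); print(delta([.574,.21,.225],R=down(47)), robot.get_state()["joints"])
```

```text
[267. 198.] 240 len 0.084 grip [0.5739 0.2098] leg -42.8
(array([  81.5, -485. ,   -5.3]), array([  -0.2,   -0. , -134.9])) [-5.95648922e-01  1.61250377e-01  1.31103361e+00 -7.99464192e-05
  1.67234201e+00  9.38080773e-01]
```

View pics/t6.png

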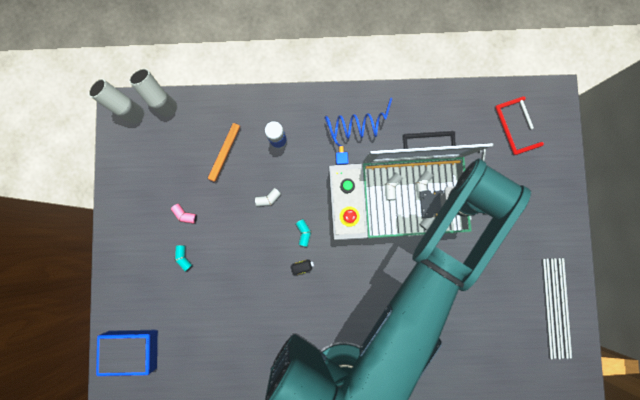

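Run:
```python
from h import *
e=elbows(cv2.imread("pics/t6.png"))[0]; print(e[4][0]); g,a=e[4][0]; print(delta([*g,.225],R=down(a-90)))
```

```text
(array([0.55848757, 0.24337129]), np.float64(92.21798939861843))
(array([  67.2, -518.9,   -5.2]), array([ -0.2,   0. , -90.1]))
```

servo_tool:
  rows:
    - {"gripper":60,"travel":[7,-54,-5],"rot":[0,0,0]}
    - {"gripper":60,"travel":[14,-108,-5],"rot":[0,0,-10]}
    - {"gripper":60,"travel":[21,-162,-5],"rot":[0,0,-20]}
    - {"gripper":60,"travel":[28,-216,-5],"rot":[0,0,-30]}
    - {"gripper":60,"travel":[35,-270,-5],"rot":[0,0,-40]}
    - {"gripper":60,"travel":[42,-324,-5],"rot":[0,0,-50]}
    - {"gripper":60,"travel":[49,-378,10],"rot":[0,0,-60]}
    - {"gripper":60,"travel":[56,-432,40],"rot":[0,0,-70]}
    - {"gripper":60,"travel":[67,-486,80],"rot":[0,0,-80]}
    - {"gripper":60,"travel":[67,-519,110],"rot":[0,0,-90]}
    - {"gripper":60,"travel":[67,-519,128],"rot":[0,0,-90]}
    - {"gripper":60,"travel":[67,-519,128],"rot":[0,0,-90]}

```text
clock: 22.78
ee_pos: [0.5569, 0.2418, 0.0895]
tcp_rot: [[-0.036, 0.999, -0.006], [0.999, 0.036, -0.003], [-0.003, -0.006, -1.0]]
contact_force: [0.1, -0.5, 0.5]
gripper_width: 0.0602
grip_force: 0.0
```

Run:
```python
from h import *
read_camera("top"); print(delta([.5585,.2434,.03],2.2)); print(robot.get_state()["ee_pos"])
```

```text
(array([ 1.7,  0.4, 61.7]), array([-0.1,  0.1, -0.2]))
[0.55832603 0.24175514 0.09173596]
```

servo_tool:
  rows:
    - {"gripper":60,"travel":[1,0,35],"rot":[0,0,0]}
    - {"gripper":60,"travel":[1,0,55],"rot":[0,0,0]}
    - {"gripper":60,"travel":[1,0,60],"rot":[0,0,0]}
    - {"gripper":60,"travel":[1,0,60],"rot":[0,0,0]}
    - {"gripper":15,"travel":[1,0,60],"rot":[0,0,0]}
    - {"gripper":15,"travel":[1,0,60],"rot":[0,0,0]}
    - {"gripper":15,"travel":[1,0,60],"rot":[0,0,0]}
    - {"gripper":15,"travel":[1,0,60],"rot":[0,0,0]}

```text
clock: 23.82
ee_pos: [0.5589, 0.2442, 0.0334]
tcp_rot: [[-0.037, 0.999, 0.0], [0.999, 0.037, 0.0], [0.0, 0.0, -1.0]]
contact_force: [-0.9, -0.1, 1.9]
gripper_width: 0.0291
grip_force: 30.0
```

Run:
```python
from h import *
p=ch(-.035,.08); print(p,delta([*p,.225],R=down(-88.1)))
```

```text
[ 0.50706683 -0.14820441] (array([-390.2,  -66.3, -191.7]), array([ 0. , -0. , 90.2]))
```

servo_tool:
  rows:
    - {"gripper":15,"travel":[0,0,-60],"rot":[0,0,0]}
    - {"gripper":15,"travel":[0,0,-120],"rot":[0,0,10]}
    - {"gripper":15,"travel":[0,0,-178],"rot":[0,0,20]}
    - {"gripper":15,"travel":[-45,-8,-192],"rot":[0,0,30]}
    - {"gripper":15,"travel":[-90,-16,-192],"rot":[0,0,40]}
    - {"gripper":15,"travel":[-135,-24,-192],"rot":[0,0,50]}
    - {"gripper":15,"travel":[-180,-31,-192],"rot":[0,0,60]}
    - {"gripper":15,"travel":[-232,-40,-192],"rot":[0,0,70]}
    - {"gripper":15,"travel":[-284,-48,-192],"rot":[0,0,80]}
    - {"gripper":15,"travel":[-336,-57,-192],"rot":[0,0,90]}
    - {"gripper":15,"travel":[-390,-66,-192],"rot":[0,0,90]}
    - {"gripper":15,"travel":[-390,-66,-192],"rot":[0,0,90]}

```text
clock: 25.32
ee_pos: [0.5064, -0.1515, 0.2242]
tcp_rot: [[1.0, 0.031, -0.001], [0.031, -1.0, -0.001], [-0.001, 0.001, -1.0]]
contact_force: [-0.1, 1.1, -1.2]
gripper_width: 0.0295
grip_force: 30.0
```

servo_tool:
  rows:
    - {"gripper":15,"travel":[0,0,0],"rot":[0,0,0]}
    - {"gripper":15,"travel":[0,0,40],"rot":[0,0,0]}
    - {"gripper":15,"travel":[0,0,80],"rot":[0,0,0]}
    - {"gripper":15,"travel":[0,0,110],"rot":[0,0,0]}
    - {"gripper":15,"travel":[0,0,122],"rot":[0,0,0]}
    - {"gripper":15,"travel":[0,0,129],"rot":[0,0,0]}
    - {"gripper":15,"travel":[0,0,129],"rot":[0,0,0]}

```text
clock: 26.2
ee_pos: [0.5079, -0.1479, 0.0967]
tcp_rot: [[0.999, 0.038, 0.001], [0.038, -0.999, -0.0], [0.001, 0.001, -1.0]]
contact_force: [0.9, 0.6, -1.6]
gripper_width: 0.0297
grip_force: 30.0
```

servo_tool:
  rows:
    - {"gripper":15,"travel":[0,0,3],"rot":[0,0,0]}
    - {"gripper":15,"travel":[0,0,3],"rot":[0,0,0]}
    - {"gripper":48,"travel":[0,0,3],"rot":[0,0,0]}
    - {"gripper":48,"travel":[0,0,3],"rot":[0,0,0]}
    - {"gripper":48,"travel":[0,0,-30],"rot":[0,0,0]}
    - {"gripper":48,"travel":[0,0,-85],"rot":[0,0,0]}
    - {"gripper":0,"travel":[0,0,-140],"rot":[0,0,0]}
    - {"gripper":0,"travel":[-50,30,-165],"rot":[0,0,0]}
    - {"gripper":0,"travel":[-100,70,-165],"rot":[0,0,0]}
    - {"gripper":0,"travel":[-150,110,-165],"rot":[0,0,0]}
    - {"gripper":0,"travel":[-190,150,-165],"rot":[0,0,0]}
    - {"gripper":0,"travel":[-190,150,-165],"rot":[0,0,0]}

```text
clock: 27.7
ee_pos: [0.3205, -0.3076, 0.2614]
tcp_rot: [[1.0, 0.029, -0.0], [0.029, -1.0, -0.001], [-0.0, 0.001, -1.0]]
contact_force: [1.0, 0.1, 0.5]
gripper_width: 0.0002
grip_force: 0.0
```

Run:
```python
from h import *
look("t7"); t=cv2.imread("pics/t7.png"); s=read_camera("scene"); print(robot.get_state()["ee_pos"])
for c,st,m in blobs(t,(0,150,90),(7,255,255),8): print(c,st[:4])
cv2.imwrite("pics/z2.png",np.hstack([cv2.resize(t[110:260,320:520],None,fx=2,fy=2,interpolation=2),cv2.resize(s[100:250,190:390],None,fx=2,fy=2,interpolation=2)]))
```

```text
[ 0.32295456 -0.30524367  0.26127039]
[513.33411765 127.64941176] [496  97  48  58]
[485.4137931  184.39655172] [481 181  10   7]
[349.51041667 215.875     ] [344 210  12  13]
```

View pics/z2.png

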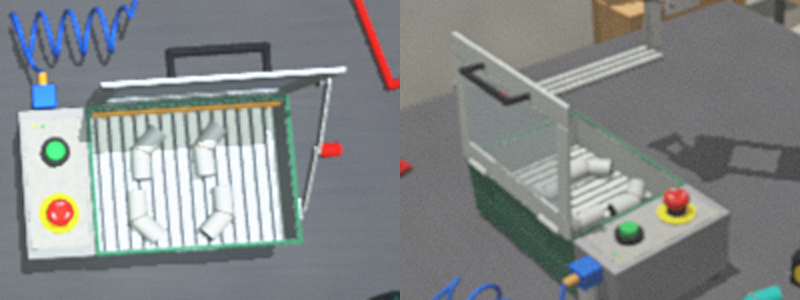

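Run:
```python
from h import *
t=np.radians(1.9); R=np.array([[np.cos(t),-np.sin(t)],[np.sin(t),np.cos(t)]]); M=np.array([.543,-.177])
def loc(uv,y):
    o,d=ray("top",uv); ol=R.T@(o[:2]-M); dl=R.T@d[:2]; k=(y-ol[1])/dl[1]; return (ol+k*dl)[0].round(4),(o+k*d)[2].round(4)
for y in(-.203,-.208,-.213): print(y,loc((470,216.5),y),loc((479.5,185),y),loc((484,150),y))
for y in(-.225,-.23,-.235): print(y,loc((485.4,184.4),y))
for z in (.16,.17,.18,.19):
    q=plane("top",(485.4,184.4),z); print(z,R.T@(q[:2]-M))
```

```text
-0.203 (np.float64(-0.0666), np.float64(0.1178)) (np.float64(0.0137), np.float64(0.2168)) (np.float64(0.0987), np.float64(0.2723))
-0.208 (np.float64(-0.066), np.float64(0.1032)) (np.float64(0.0152), np.float64(0.2033)) (np.float64(0.1012), np.float64(0.2594))
-0.213 (np.float64(-0.0655), np.float64(0.0885)) (np.float64(0.0166), np.float64(0.1898)) (np.float64(0.1036), np.float64(0.2465))
-0.225 (np.float64(0.016), np.float64(0.2014))
-0.23 (np.float64(0.0175), np.float64(0.1884))
-0.235 (np.float64(0.0189), np.float64(0.1753))
0.16 [ 0.02056815 -0.24089026]
0.17 [ 0.01947455 -0.23705127]
0.18 [ 0.01838095 -0.23321227]
0.19 [ 0.01728735 -0.22937327]
```

Run:
```python
from h import *
R=down(-88.1)@Rn.from_euler('y',40,degrees=True).as_matrix(); d=R[:,2]; print(d)
K=np.array([.5687,-.411,.182])
p=K-.07*d; print(p,delta(p,R=R)); q=delta(K-.035*d,R=R); print(q)
```

```text
[ 0.64243422  0.02131174 -0.76604444]
[ 0.5237296  -0.41249182  0.23562311] (array([196.8, 114.3,  25.8]), array([-0. , 39.9,  0.1]))
(array([219.3, 114.3,  52.7]), array([-0. , 39.9,  0.1]))
```

servo_tool:
  rows:
    - {"gripper":0,"travel":[0,50,0],"rot":[0,10,0]}
    - {"gripper":0,"travel":[30,90,0],"rot":[0,20,0]}
    - {"gripper":0,"travel":[70,114,0],"rot":[0,30,0]}
    - {"gripper":0,"travel":[110,114,5],"rot":[0,40,0]}
    - {"gripper":0,"travel":[150,114,10],"rot":[0,40,0]}
    - {"gripper":0,"travel":[175,114,20],"rot":[0,40,0]}
    - {"gripper":0,"travel":[188,114,25],"rot":[0,40,0]}
    - {"gripper":0,"travel":[188,114,25],"rot":[0,40,0]}
    - {"gripper":0,"travel":[188,114,25],"rot":[0,40,0]}

```text
clock: 28.92
ee_pos: [0.5152, -0.4118, 0.2365]
tcp_rot: [[0.765, 0.038, 0.642], [0.029, -0.999, 0.024], [0.643, 0.001, -0.766]]
contact_force: [0.6, -0.4, 0.4]
gripper_width: 0.0007
grip_force: 0.0
```

Run:
```python
from h import *
R=down(-88.1)@Rn.from_euler('y',40,degrees=True).as_matrix(); d=R[:,2]
K=np.array([.5687,-.411,.182]); print(delta(K-.035*d,R=R),robot.get_state()["ee_pos"])
t=read_camera("top");cv2.imwrite("pics/z3.png",cv2.resize(t[120:270,400:540],None,fx=3,fy=3,interpolation=2))
```

```text
(array([ 5.9,  1.1, 41.1]), array([-0.1, -0. ,  0.2])) [ 0.5152187  -0.41181768  0.23653075]
```

View pics/z3.png

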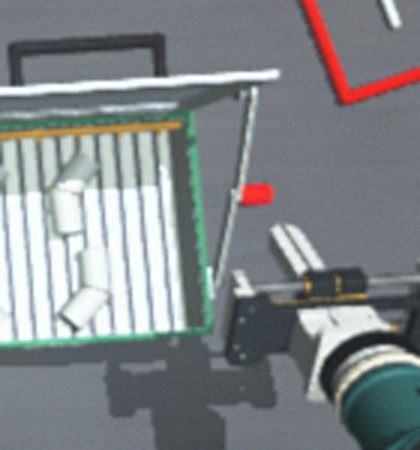

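servo_tool:
  rows:
    - {"gripper":0,"travel":[5,0,20],"rot":[0,0,0]}
    - {"gripper":0,"travel":[5,0,34],"rot":[0,0,0]}
    - {"gripper":0,"travel":[5,0,40],"rot":[0,0,0]}
    - {"gripper":0,"travel":[5,0,46],"rot":[0,0,0]}
    - {"gripper":0,"travel":[5,0,50],"rot":[0,0,0]}
    - {"gripper":0,"travel":[5,0,50],"rot":[0,0,0]}

```text
clock: 29.72
ee_pos: [0.5512, -0.4107, 0.2008]
tcp_rot: [[0.765, 0.037, 0.642], [0.028, -0.999, 0.024], [0.643, -0.0, -0.766]]
contact_force: [0.5, 0.6, 0.9]
gripper_width: 0.0008
grip_force: 0.0
```

Run:
```python
from h import *
t=read_camera("top");cv2.imwrite("pics/z4.png",cv2.resize(t[120:270,400:540],None,fx=3,fy=3,interpolation=2))
print(robot.get_state()["contact_force"])
```

```text
[ 0.10420706  0.59622552 -0.11267485]
```

View pics/z4.png

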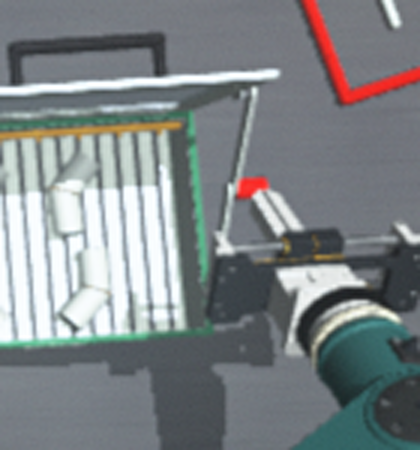

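servo_tool:
  rows:
    - {"gripper":0,"travel":[0,0,4],"rot":[0,0,0]}
    - {"gripper":0,"travel":[0,0,8],"rot":[0,0,0]}
    - {"gripper":0,"travel":[0,0,11],"rot":[0,0,0]}
    - {"gripper":0,"travel":[0,0,11],"rot":[0,0,0]}

```text
clock: 30.28
ee_pos: [0.5583, -0.4102, 0.1921]
tcp_rot: [[0.766, 0.037, 0.642], [0.028, -0.999, 0.024], [0.643, -0.001, -0.766]]
contact_force: [0.2, 0.3, -0.7]
gripper_width: 0.0009
grip_force: 0.0
```

Run:
```python
from h import *
t=read_camera("top");cv2.imwrite("pics/z5.png",cv2.resize(t[120:270,400:540],None,fx=3,fy=3,interpolation=2))
print(robot.get_state()["contact_force"])
for c,st,m in blobs(t,(0,150,90),(7,255,255),8): print(c,st[:5])
```

```text
[ 0.90588404 -0.30964858 -0.86903641]
[513.14452214 127.71561772] [496  97  47  58 429]
[481.82926829 180.07317073] [478 178  10   6  41]
[349.45360825 215.90721649] [344 210  12  13  97]
```

View pics/z5.png

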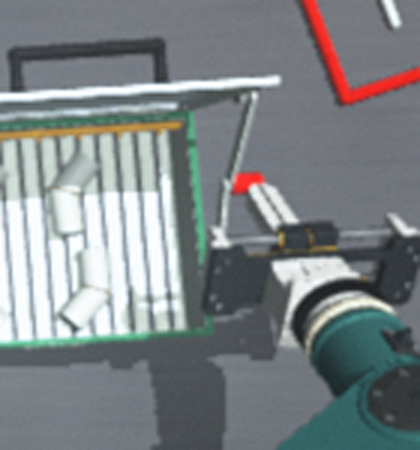

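servo_tool:
  rows:
    - {"gripper":0,"travel":[0,0,4],"rot":[0,0,0]}
    - {"gripper":0,"travel":[0,0,8],"rot":[0,0,0]}
    - {"gripper":0,"travel":[0,0,12],"rot":[0,0,0]}
    - {"gripper":0,"travel":[0,0,12],"rot":[0,0,0]}
    - {"gripper":0,"travel":[0,0,12],"rot":[0,0,0]}
    - {"gripper":0,"travel":[0,0,-20],"rot":[0,0,0]}
    - {"gripper":0,"travel":[0,0,-70],"rot":[0,0,0]}
    - {"gripper":0,"travel":[0,0,-120],"rot":[0,0,0]}
    - {"gripper":0,"travel":[0,0,-120],"rot":[0,0,0]}
    - {"gripper":0,"travel":[0,0,-120],"rot":[0,0,0]}

```text
clock: 31.58
ee_pos: [0.4811, -0.413, 0.2835]
tcp_rot: [[0.766, 0.037, 0.642], [0.028, -0.999, 0.024], [0.642, -0.001, -0.766]]
contact_force: [0.1, 0.4, -0.4]
gripper_width: 0.0001
grip_force: 0.0
```

Run:
```python
from h import *
t=read_camera("top");s=read_camera("scene");cv2.imwrite("pics/z6.png",np.hstack([cv2.resize(t[110:260,340:540],None,fx=2,fy=2,interpolation=2),cv2.resize(s[100:250,190:390],None,fx=2,fy=2,interpolation=2)]))
S=robot.get_state();print(S["contact_force"],S["ee_pos"],S["joints"])
for c,st,m in blobs(t,(0,150,90),(7,255,255),8): print(c,st[:5])
for n,im in(("top",t),("scene",s)):
  print(n,[(c.round(1),st[:5]) for c,st,m in blobs(im,(0,0,0),(180,255,45),40) if 320<c[0]<520 or n=="scene" and 200<c[0]<300])
```

```text
[ 0.31832359 -0.39888957 -0.27821879] [ 0.48137039 -0.41239761  0.28192576] [-1.10934784 -0.01446618  1.52384038  0.64323785  1.35554028  0.37298569]
[513.22169811 127.56132075] [496  97  48  58 424]
[480.7962963  179.61111111] [476 177  10   6  54]
[349.51041667 215.875     ] [344 210  12  13  96]
top [(array([340.3, 381.1]), array([331, 359,  15,  41, 191], dtype=int32)), (array([358.4, 380.5]), array([346, 372,  21,  19,  85], dtype=int32))]
scene [(array([416.1,  78.4]), array([407,  60,  20,  40, 510], dtype=int32)), (array([471.7, 104. ]), array([460,  67,  23,  72, 500], dtype=int32)), (array([456.7, 157.5]), array([451, 144,  11,  30,  96], dtype=int32)), (array([401.4, 240. ]), array([396, 233,  10,  14,  56], dtype=int32))]
```

View pics/z6.png

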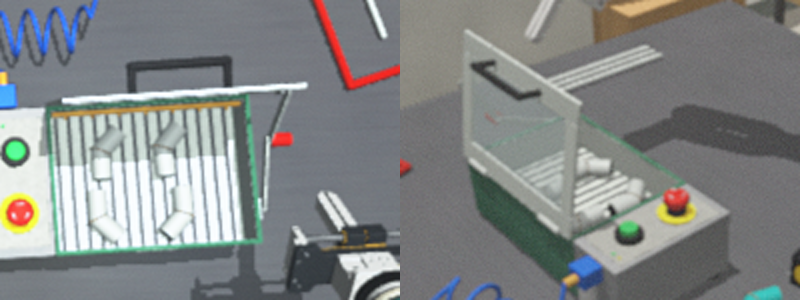

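Run:
```python
from h import *
t=read_camera("top");s=read_camera("scene")
for n,im,b in(("top",t,(395,460,128,160)),("scene",s,(215,265,120,160))):
    g=cv2.cvtColor(im,cv2.COLOR_BGR2GRAY)[b[2]:b[3],b[0]:b[1]]; m=(g<60).astype(np.uint8)
    k,l,st,c=cv2.connectedComponentsWithStats(m)
    i=1+np.argmax(st[1:,4]); P=np.argwhere(l==i)[:,::-1]+[b[0],b[2]]
    print(n,st[i],P.min(0),P.max(0),P.mean(0)); 
    for u in range(P[:,0].min(),P[:,0].max()+1,3): v=P[P[:,0]==u,1]; print((u,v.min(),v.max()),end=' ')
t_=np.radians(1.9)
for th in(1.5,1.45,1.4,1.35):
    x=.107-.195*np.cos(th)+.041*np.sin(th); z=.125+.195*np.sin(th)+.041*np.cos(th)
    for y in(-.06,0,.06): p=[*ch(x,y),z]; print(th,y,np.round(p,3),proj("top",p).round(1),proj("scene",p).round(1))
```

```text
top [12 12 48 13 83] [407 140] [454 152] [436.09638554 143.26506024]
(407, np.int64(144), np.int64(144)) (410, np.int64(144), np.int64(144)) (413, np.int64(144), np.int64(144)) (416, np.int64(143), np.int64(144)) (419, np.int64(143), np.int64(144)) (422, np.int64(143), np.int64(143)) (425, np.int64(143), np.int64(143)) (428, np.int64(143), np.int64(143)) (431, np.int64(142), np.int64(143)) (434, np.int64(142), np.int64(142)) (437, np.int64(142), np.int64(142)) (440, np.int64(142), np.int64(142)) (443, np.int64(141), np.int64(142)) (446, np.int64(141), np.int64(142)) (449, np.int64(141), np.int64(142)) (452, np.int64(141), np.int64(145)) scene [33 26 11  3 12] [248 146] [258 148] [253.         147.41666667]
(248, np.int64(148), np.int64(148)) (251, np.int64(148), np.int64(148)) (254, np.int64(147), np.int64(147)) (257, np.int64(147), np.int64(147)) 1.5 -0.06 [ 0.681 -0.283  0.322] [452.9 134.1] [221.8 134.9]
1.5 0 [ 0.679 -0.223  0.322] [428.9 135.6] [232.6 142.4]
1.5 0.06 [ 0.677 -0.163  0.322] [404.9 137.1] [244.  150.4]
1.45 -0.06 [ 0.671 -0.283  0.324] [453.3 137.9] [224.7 133.5]
1.45 0 [ 0.669 -0.223  0.324] [429.3 139.4] [235.6 141. ]
1.45 0.06 [ 0.667 -0.163  0.324] [405.3 140.9] [247.1 148.9]
1.4 -0.06 [ 0.661 -0.283  0.324] [453.8 141.7] [227.7 132.3]
1.4 0 [ 0.659 -0.223  0.324] [429.7 143.2] [238.6 139.7]
1.4 0.06 [ 0.657 -0.163  0.324] [405.7 144.7] [250.1 147.5]
1.35 -0.06 [ 0.651 -0.284  0.324] [454.2 145.7] [230.7 131.2]
1.35 0 [ 0.649 -0.224  0.324] [430.1 147.1] [241.6 138.6]
1.35 0.06 [ 0.647 -0.164  0.324] [406.  148.6] [253.2 146.4]
```

Run:
```python
from h import *
print(delta([.45,-.38,.40],R=down(-88.1)))
```

```text
(array([  52.4,  -34. , -109.8]), array([ -0.3, -39.9,   0.2]))
```

servo_tool:
  rows:
    - {"gripper":36,"travel":[10,0,-40],"rot":[0,-8,0]}
    - {"gripper":36,"travel":[25,-10,-75],"rot":[0,-18,0]}
    - {"gripper":36,"travel":[45,-25,-100],"rot":[0,-28,0]}
    - {"gripper":36,"travel":[52,-34,-110],"rot":[0,-40,0]}
    - {"gripper":36,"travel":[52,-34,-110],"rot":[0,-40,0]}
    - {"gripper":36,"travel":[52,-34,-110],"rot":[0,-40,0]}
    - {"gripper":36,"travel":[52,-34,-110],"rot":[0,-40,0]}

```text
clock: 32.65
ee_pos: [0.4479, -0.3808, 0.4008]
tcp_rot: [[0.999, 0.036, -0.001], [0.036, -0.999, 0.002], [-0.001, -0.002, -1.0]]
contact_force: [-0.2, 0.2, 0.5]
gripper_width: 0.0361
grip_force: 0.0
```

Run:
```python
from h import *
print(delta([.662,-.223,.405],R=down(1.9)),robot.get_state()["ee_pos"])
```

```text
(array([ 219.6, -150.1,   -4.1]), array([ -0.1,  -0.1, -89.9])) [ 0.44790639 -0.3808304   0.40076276]
```

servo_tool:
  rows:
    - {"gripper":36,"travel":[20,-20,-10],"rot":[0,0,-10]}
    - {"gripper":36,"travel":[45,-45,-10],"rot":[0,0,-20]}
    - {"gripper":36,"travel":[70,-70,-10],"rot":[0,0,-30]}
    - {"gripper":36,"travel":[95,-95,-10],"rot":[0,0,-40]}
    - {"gripper":36,"travel":[120,-120,-10],"rot":[0,0,-50]}
    - {"gripper":36,"travel":[145,-150,-10],"rot":[0,0,-60]}
    - {"gripper":36,"travel":[170,-150,-10],"rot":[0,0,-70]}
    - {"gripper":36,"travel":[195,-150,-10],"rot":[0,0,-80]}
    - {"gripper":36,"travel":[219,-150,-10],"rot":[0,0,-90]}
    - {"gripper":36,"travel":[219,-150,-5],"rot":[0,0,-90]}
    - {"gripper":36,"travel":[219,-150,-5],"rot":[0,0,-90]}

```text
clock: 34.02
ee_pos: [0.661, -0.2233, 0.4064]
tcp_rot: [[-0.033, 0.999, -0.002], [0.999, 0.033, 0.001], [0.001, -0.002, -1.0]]
contact_force: [-0.7, 0.1, 0.3]
gripper_width: 0.0362
grip_force: 0.0
```

Run:
```python
from h import *
s=read_camera("scene");t=read_camera("top");cv2.imwrite("pics/z7.png",np.hstack([cv2.resize(t[90:240,340:500],None,fx=2.5,fy=2.5,interpolation=2),cv2.resize(s[80:230,180:340],None,fx=2.5,fy=2.5,interpolation=2)]))
print(delta([.662,-.223,.331],R=down(1.9)),robot.get_state()["ee_pos"])
S=robot.get_state()["ee_pos"]
for dy in(-.024,.024):
  p=S+np.array([dy,0,-.025]); print(proj("scene",p),proj("top",p))
```

```text
(array([-0.1,  1. , 77.1]), array([0. , 0. , 0.1])) [ 0.66089887 -0.2229306   0.40813039]
[243.07158711 118.40563826] [436.20330989 146.70807181]
[227.56501406 123.23132864] [435.11816033 126.76088364]
```

View pics/z7.png

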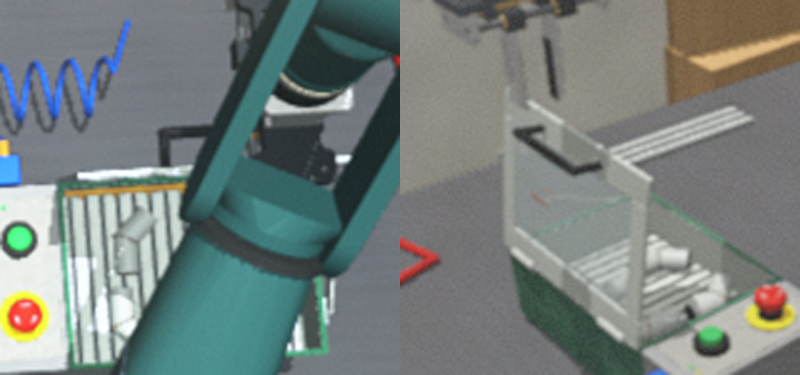

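servo_tool:
  rows:
    - {"gripper":36,"travel":[0,1,20],"rot":[0,0,0]}
    - {"gripper":36,"travel":[0,1,35],"rot":[0,0,0]}
    - {"gripper":36,"travel":[0,1,48],"rot":[0,0,0]}
    - {"gripper":36,"travel":[0,1,58],"rot":[0,0,0]}
    - {"gripper":36,"travel":[0,1,66],"rot":[0,0,0]}
    - {"gripper":36,"travel":[0,1,74],"rot":[0,0,0]}
    - {"gripper":36,"travel":[0,1,76],"rot":[0,0,0]}
    - {"gripper":36,"travel":[0,1,76],"rot":[0,0,0]}

```text
clock: 35.12
ee_pos: [0.6633, -0.2224, 0.331]
tcp_rot: [[-0.037, 0.999, -0.0], [0.999, 0.037, -0.0], [-0.0, -0.0, -1.0]]
contact_force: [-0.3, 0.7, -0.7]
gripper_width: 0.0359
grip_force: 0.0
```

Run:
```python
from h import *
s=read_camera("scene");cv2.imwrite("pics/z8.png",cv2.resize(s[80:200,180:330],None,fx=4,fy=4,interpolation=2))
S=robot.get_state();print(S["ee_pos"],S["contact_force"])
```

```text
[ 0.66336471 -0.22240095  0.33134594] [ 0.42986863  0.64378515 -0.56899978]
```

View pics/z8.png

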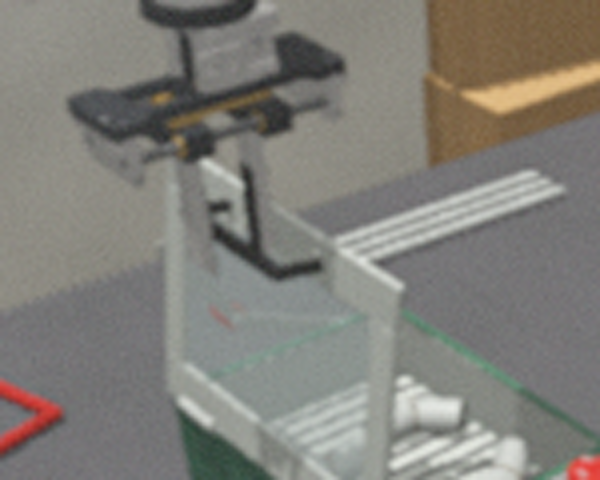

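servo_tool:
  newtons: 40
  rows:
    - {"gripper":4,"travel":[0,0,0],"rot":[0,0,0]}
    - {"gripper":4,"travel":[0,0,0],"rot":[0,0,0]}
    - {"gripper":4,"travel":[0,0,0],"rot":[0,0,0]}
    - {"gripper":4,"travel":[0,0,0],"rot":[0,0,0]}
    - {"gripper":4,"travel":[0,0,0],"rot":[0,0,0]}

```text
clock: 35.8
ee_pos: [0.6634, -0.2224, 0.3313]
tcp_rot: [[-0.037, 0.999, 0.001], [0.999, 0.037, -0.0], [-0.0, 0.001, -1.0]]
contact_force: [0.5, -0.9, 0.9]
gripper_width: 0.0107
grip_force: 40.0
```

Run:
```python
import numpy as np
f=lambda t:np.array([-.195*np.cos(t)+.041*np.sin(t),.195*np.sin(t)+.041*np.cos(t)])
t0=1.43
for c in(np.linspace(1.43,.95,11)[1:],np.linspace(.95,.47,11)[1:],np.linspace(.47,.0,11)[1:]):
    print([(round(float(d[0]),1),round(float(-d[1]),1)) for d in ((f(t)-f(t0))*1000 for t in c)]); t0=c[-1]
```

```text
[(-9.6, -0.4), (-19.1, -0.4), (-28.7, 0.2), (-38.2, 1.1), (-47.6, 2.6), (-57.0, 4.4), (-66.3, 6.8), (-75.4, 9.5), (-84.5, 12.7), (-93.3, 16.4)]
[(-8.7, 4.1), (-17.1, 8.5), (-25.4, 13.4), (-33.3, 18.6), (-41.1, 24.3), (-48.5, 30.3), (-55.7, 36.6), (-62.5, 43.3), (-69.0, 50.3), (-75.2, 57.6)]
[(-5.7, 7.4), (-11.0, 15.1), (-16.0, 23.1), (-20.6, 31.2), (-24.8, 39.6), (-28.6, 48.1), (-32.0, 56.9), (-35.0, 65.7), (-37.6, 74.8), (-39.7, 83.9)]
```

servo_tool:
  rows:
    - {"gripper":4,"travel":[0,-9.6,-0.4],"rot":[0,0,0]}
    - {"gripper":4,"travel":[0,-19,-0.4],"rot":[0,0,0]}
    - {"gripper":4,"travel":[0,-28.7,0.2],"rot":[0,0,0]}
    - {"gripper":4,"travel":[0,-38,1],"rot":[0,0,0]}
    - {"gripper":4,"travel":[0,-47.6,2.6],"rot":[0,0,0]}
    - {"gripper":4,"travel":[0,-57,4.4],"rot":[0,0,0]}
    - {"gripper":4,"travel":[0,-66.3,6.8],"rot":[0,0,0]}
    - {"gripper":4,"travel":[0,-75.4,9.5],"rot":[0,0,0]}
    - {"gripper":4,"travel":[0,-84.5,12.7],"rot":[0,0,0]}
    - {"gripper":4,"travel":[0,-93.3,16.4],"rot":[0,0,0]}
    - {"gripper":4,"travel":[0,-93.3,16.4],"rot":[0,0,0]}

```text
clock: 37.17
ee_pos: [0.5686, -0.2259, 0.3136]
tcp_rot: [[-0.036, 0.999, -0.003], [0.999, 0.036, 0.001], [0.001, -0.003, -1.0]]
contact_force: [1.3, -0.7, -5.5]
gripper_width: 0.0111
grip_force: 40.0
```

servo_tool:
  rows:
    - {"gripper":4,"travel":[0,-8.7,4.1],"rot":[0,0,0]}
    - {"gripper":4,"travel":[0,-17,8.5],"rot":[0,0,0]}
    - {"gripper":4,"travel":[0,-25.4,13.4],"rot":[0,0,0]}
    - {"gripper":4,"travel":[0,-33.3,18.6],"rot":[0,0,0]}
    - {"gripper":4,"travel":[0,-41,24.3],"rot":[0,0,0]}
    - {"gripper":4,"travel":[0,-48.5,30.3],"rot":[0,0,0]}
    - {"gripper":4,"travel":[0,-55.7,36.6],"rot":[0,0,0]}
    - {"gripper":4,"travel":[0,-62.5,43.3],"rot":[0,0,0]}
    - {"gripper":4,"travel":[0,-69,50.3],"rot":[0,0,0]}
    - {"gripper":4,"travel":[0,-75.2,57.6],"rot":[0,0,0]}
    - {"gripper":4,"travel":[0,-75.2,57.6],"rot":[0,0,0]}

```text
clock: 38.55
ee_pos: [0.4962, -0.2286, 0.2556]
tcp_rot: [[-0.038, 0.999, 0.004], [0.999, 0.038, 0.0], [0.0, 0.004, -1.0]]
contact_force: [10.2, -2.5, -10.7]
gripper_width: 0.0108
grip_force: 40.0
```

servo_tool:
  rows:
    - {"gripper":4,"travel":[0,-4.5,8],"rot":[0,0,0]}
    - {"gripper":4,"travel":[0,-9,16],"rot":[0,0,0]}
    - {"gripper":4,"travel":[0,-14,24],"rot":[0,0,0]}
    - {"gripper":4,"travel":[0,-18.5,32],"rot":[0,0,0]}
    - {"gripper":4,"travel":[0,-22.5,40],"rot":[0,0,0]}
    - {"gripper":4,"travel":[0,-26,48.5],"rot":[0,0,0]}
    - {"gripper":4,"travel":[0,-29.5,57],"rot":[0,0,0]}
    - {"gripper":4,"travel":[0,-32.5,66],"rot":[0,0,0]}
    - {"gripper":4,"travel":[0,-35,74],"rot":[0,0,0]}
    - {"gripper":4,"travel":[0,-36,79],"rot":[0,0,0]}
    - {"gripper":4,"travel":[0,-36,79],"rot":[0,0,0]}

```text
clock: 39.92
ee_pos: [0.4616, -0.2298, 0.1799]
tcp_rot: [[-0.038, 0.999, 0.009], [0.999, 0.038, -0.001], [-0.002, 0.009, -1.0]]
contact_force: [9.3, 0.3, -3.6]
gripper_width: 0.0107
grip_force: 40.0
```

servo_tool:
  rows:
    - {"gripper":4,"travel":[0,0,3],"rot":[0,0,0]}
    - {"gripper":4,"travel":[0,0,5],"rot":[0,0,0]}
    - {"gripper":4,"travel":[0,0,7],"rot":[0,0,0]}
    - {"gripper":4,"travel":[0,0,8],"rot":[0,0,0]}
    - {"gripper":4,"travel":[0,0,8],"rot":[0,0,0]}

```text
clock: 40.55
ee_pos: [0.4616, -0.2299, 0.1796]
tcp_rot: [[-0.038, 0.999, 0.012], [0.999, 0.038, -0.004], [-0.005, 0.012, -1.0]]
contact_force: [-1.2, 5.8, 22.7]
gripper_width: 0.0106
grip_force: 40.0
```

Run:
```python
from h import *
s=read_camera("scene");t=read_camera("top");cv2.imwrite("pics/z9.png",np.hstack([cv2.resize(t[130:260,330:490],None,fx=2.5,fy=2.5,interpolation=2),cv2.resize(s[120:250,210:370],None,fx=2.5,fy=2.5,interpolation=2)]))
S=robot.get_state();print(S["ee_pos"],S["contact_force"])
```

```text
[ 0.46156823 -0.22990055  0.17960768] [-1.48009693  5.68952561 21.86549289]
```

View pics/z9.png

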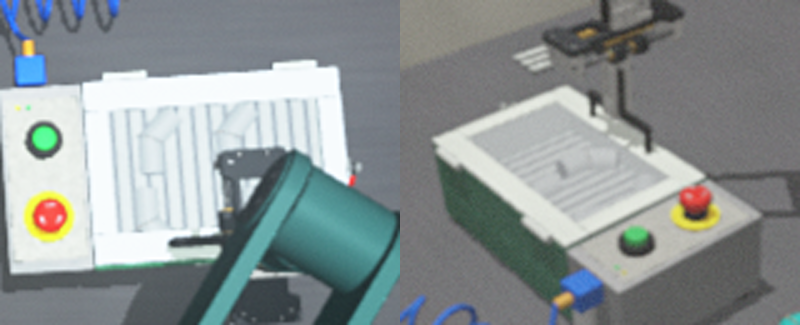

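servo_tool:
  rows:
    - {"gripper":10,"travel":[0,0,0],"rot":[0,0,0]}
    - {"gripper":14,"travel":[0,0,0],"rot":[0,0,0]}
    - {"gripper":20,"travel":[0,0,0],"rot":[0,0,0]}
    - {"gripper":28,"travel":[0,0,0],"rot":[0,0,0]}
    - {"gripper":34,"travel":[0,0,0],"rot":[0,0,0]}
    - {"gripper":34,"travel":[0,0,-20],"rot":[0,0,0]}
    - {"gripper":34,"travel":[0,0,-50],"rot":[0,0,0]}
    - {"gripper":0,"travel":[0,0,-60],"rot":[0,0,0]}
    - {"gripper":0,"travel":[0,0,-60],"rot":[0,0,0]}
    - {"gripper":0,"travel":[0,0,-60],"rot":[0,0,0]}
    - {"gripper":0,"travel":[0,0,-60],"rot":[0,0,0]}

```text
clock: 42.02
ee_pos: [0.4584, -0.2297, 0.2287]
tcp_rot: [[-0.037, 0.999, -0.002], [0.999, 0.037, 0.001], [0.001, -0.002, -1.0]]
contact_force: [-0.5, 0.4, -0.1]
gripper_width: 0.0008
grip_force: 0.0
```

servo_tool:
  rows:
    - {"gripper":0,"travel":[0,-1,15],"rot":[0,0,0]}
    - {"gripper":0,"travel":[0,-1,24],"rot":[0,0,0]}
    - {"gripper":0,"travel":[0,-1,29],"rot":[0,0,0]}
    - {"gripper":0,"travel":[0,-1,32],"rot":[0,0,0]}
    - {"gripper":0,"travel":[0,-1,35],"rot":[0,0,0]}
    - {"gripper":0,"travel":[0,-1,35],"rot":[0,0,0]}

```text
clock: 42.78
ee_pos: [0.458, -0.2301, 0.1964]
tcp_rot: [[-0.037, 0.999, 0.001], [0.999, 0.037, -0.001], [-0.001, 0.001, -1.0]]
contact_force: [-1.8, 1.1, 4.5]
gripper_width: 0.0004
grip_force: 2.3
```

Run:
```python
from h import *
p=plane("top",(349.5,215.9),.158); print(p); print(delta([p[0],p[1],.235],R=down(2)))
```

```text
[ 0.49229342 -0.02688229  0.158     ]
(array([201.8,  41.9, -38.7]), array([0.1, 0. , 0.1]))
```

servo_tool:
  rows:
    - {"gripper":0,"travel":[0,0,-30],"rot":[0,0,0]}
    - {"gripper":64,"travel":[20,5,-55],"rot":[0,0,0]}
    - {"gripper":64,"travel":[70,15,-55],"rot":[0,0,0]}
    - {"gripper":64,"travel":[120,25,-55],"rot":[0,0,0]}
    - {"gripper":64,"travel":[170,36,-55],"rot":[0,0,0]}
    - {"gripper":64,"travel":[202,42,-50],"rot":[0,0,0]}
    - {"gripper":64,"travel":[202,42,-45],"rot":[0,0,0]}
    - {"gripper":64,"travel":[202,42,-45],"rot":[0,0,0]}
    - {"gripper":64,"travel":[202,42,-45],"rot":[0,0,0]}

```text
clock: 43.9
ee_pos: [0.4924, -0.0277, 0.2401]
tcp_rot: [[-0.035, 0.999, 0.0], [0.999, 0.035, -0.0], [-0.0, 0.0, -1.0]]
contact_force: [0.5, 0.5, -0.3]
gripper_width: 0.0642
grip_force: 0.0
```

Run:
```python
from h import *
print(delta([.4925,-.027,.161],R=down(2)),robot.get_state()["ee_pos"],robot.get_state()["joints"])
```

```text
(array([ 0.8,  0.1, 79.1]), array([0., 0., 0.])) [ 0.49237263 -0.02774062  0.24013157] [-1.71004509e-01 -4.18084185e-02  1.48335574e+00 -4.57759226e-04
  1.69983676e+00 -2.06456567e-01]
```

servo_tool:
  newtons: 25
  rows:
    - {"gripper":64,"travel":[0,0,40],"rot":[0,0,0]}
    - {"gripper":64,"travel":[0,0,65],"rot":[0,0,0]}
    - {"gripper":64,"travel":[0,0,76],"rot":[0,0,0]}
    - {"gripper":64,"travel":[0,0,79],"rot":[0,0,0]}
    - {"gripper":64,"travel":[0,0,79],"rot":[0,0,0]}
    - {"gripper":20,"travel":[0,0,79],"rot":[0,0,0]}
    - {"gripper":20,"travel":[0,0,79],"rot":[0,0,0]}
    - {"gripper":20,"travel":[0,0,79],"rot":[0,0,0]}
    - {"gripper":20,"travel":[0,0,79],"rot":[0,0,0]}

```text
clock: 45.02
ee_pos: [0.4939, -0.0266, 0.1618]
tcp_rot: [[-0.037, 0.999, 0.004], [0.999, 0.037, -0.0], [-0.0, 0.004, -1.0]]
contact_force: [5.2, 1.4, 0.1]
gripper_width: 0.0392
grip_force: 25.0
```

Gripped the head. Turn clockwise (+z of the tool), rising a little with it.

servo_tool:
  rows:
    - {"gripper":20,"travel":[0,1,0],"rot":[0,0,8]}
    - {"gripper":20,"travel":[0,1,-1],"rot":[0,0,16]}
    - {"gripper":20,"travel":[0,1,-2],"rot":[0,0,24]}
    - {"gripper":20,"travel":[0,1,-3],"rot":[0,0,32]}
    - {"gripper":20,"travel":[0,1,-4],"rot":[0,0,38]}
    - {"gripper":20,"travel":[0,1,-5],"rot":[0,0,43]}
    - {"gripper":20,"travel":[0,1,-6],"rot":[0,0,47]}
    - {"gripper":20,"travel":[0,1,-6],"rot":[0,0,49]}
    - {"gripper":20,"travel":[0,1,-6],"rot":[0,0,49]}
    - {"gripper":20,"travel":[0,1,-6],"rot":[0,0,49]}

```text
clock: 46.28
ee_pos: [0.4939, -0.0265, 0.1678]
tcp_rot: [[0.729, 0.684, 0.002], [0.684, -0.729, -0.0], [0.001, 0.001, -1.0]]
contact_force: [2.5, 0.3, 5.0]
gripper_width: 0.0395
grip_force: 25.0
```

servo_tool:
  rows:
    - {"gripper":20,"travel":[0,0,-1],"rot":[0,0,1]}
    - {"gripper":20,"travel":[0,0,-1],"rot":[0,0,1]}
    - {"gripper":64,"travel":[0,0,-1],"rot":[0,0,1]}
    - {"gripper":64,"travel":[0,0,-1],"rot":[0,0,1]}
    - {"gripper":64,"travel":[0,0,-1],"rot":[0,0,1]}
    - {"gripper":64,"travel":[0,0,-40],"rot":[0,0,1]}
    - {"gripper":64,"travel":[0,0,-75],"rot":[0,0,1]}
    - {"gripper":0,"travel":[0,0,-75],"rot":[0,0,1]}
    - {"gripper":0,"travel":[0,0,-75],"rot":[0,0,1]}
    - {"gripper":0,"travel":[0,0,-75],"rot":[0,0,1]}

```text
clock: 47.52
ee_pos: [0.4925, -0.0264, 0.2401]
tcp_rot: [[0.742, 0.671, -0.004], [0.671, -0.742, 0.0], [-0.002, -0.003, -1.0]]
contact_force: [0.2, 0.5, -0.3]
gripper_width: 0.0372
grip_force: 0.0
```

Run:
```python
from h import *
s=read_camera("scene")
a=cv2.imread("pics/scene0.png")
for im in(a,s): print([(c.round(1),st[:5]) for c,st,m in blobs(im,(0,150,90),(7,255,255),8) if 300<c[0]<350])
print(delta([.5835,-.0243,.205],R=down(-45)))
cv2.imwrite("pics/z10.png",np.hstack([cv2.resize(i[170:230,280:370],None,fx=4,fy=4,interpolation=2) for i in(cv2.imread("pics/scene0.png"),s)]))
```

```text
[(array([327.5, 197.7]), array([322, 193,  12,   9,  66], dtype=int32))]
[(array([327.9, 198.1]), array([322, 194,  12,   8,  56], dtype=int32))]
(array([68.9, 59.5, 34.9]), array([-0.2,  0.1, -2.9]))
```

View pics/z10.png

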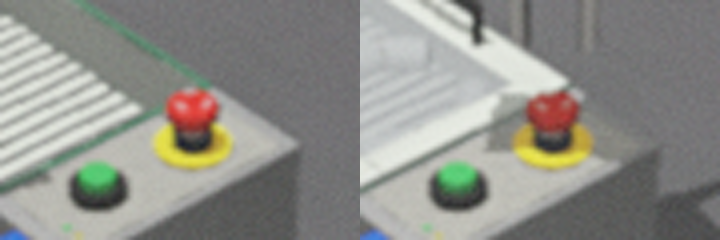

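servo_tool:
  newtons: 20
  rows:
    - {"gripper":0,"travel":[35,30,0],"rot":[0,0,0]}
    - {"gripper":0,"travel":[69,59.5,0],"rot":[0,0,0]}
    - {"gripper":0,"travel":[69,59.5,20],"rot":[0,0,0]}
    - {"gripper":0,"travel":[69,59.5,50],"rot":[0,0,0]}
    - {"gripper":0,"travel":[69,59.5,64],"rot":[0,0,0]}
    - {"gripper":0,"travel":[69,59.5,70],"rot":[0,0,0]}
    - {"gripper":0,"travel":[69,59.5,74],"rot":[0,0,0]}
    - {"gripper":0,"travel":[69,59.5,76],"rot":[0,0,0]}
    - {"gripper":0,"travel":[69,59.5,76],"rot":[0,0,0]}
    - {"gripper":0,"travel":[69,59.5,76],"rot":[0,0,0]}

```text
clock: 48.82
ee_pos: [0.5846, -0.0244, 0.1671]
tcp_rot: [[0.742, 0.671, 0.001], [0.671, -0.742, -0.0], [0.001, 0.001, -1.0]]
contact_force: [-3.5, 1.3, 4.2]
gripper_width: 0.0005
grip_force: 2.2
```

servo_tool:
  rows:
    - {"gripper":0,"travel":[0,0,2],"rot":[0,0,0]}
    - {"gripper":0,"travel":[0,0,3],"rot":[0,0,0]}
    - {"gripper":0,"travel":[0,0,3],"rot":[0,0,0]}
    - {"gripper":0,"travel":[0,0,3],"rot":[0,0,0]}

```text
clock: 49.32
ee_pos: [0.5848, -0.0245, 0.1661]
tcp_rot: [[0.742, 0.671, 0.003], [0.671, -0.742, -0.001], [0.002, 0.002, -1.0]]
contact_force: [-5.6, 0.4, 12.7]
gripper_width: 0.0002
grip_force: 6.2
```

servo_tool:
  rows:
    - {"gripper":0,"travel":[0,0,-40],"rot":[0,0,0]}
    - {"gripper":0,"travel":[0,0,-90],"rot":[0,0,0]}
    - {"gripper":0,"travel":[0,0,-110],"rot":[0,0,0]}
    - {"gripper":0,"travel":[0,0,-110],"rot":[0,0,0]}
    - {"gripper":0,"travel":[0,0,-110],"rot":[0,0,0]}

```text
clock: 49.95
ee_pos: [0.5843, -0.0244, 0.2709]
tcp_rot: [[0.742, 0.671, -0.002], [0.671, -0.742, 0.0], [-0.002, -0.002, -1.0]]
contact_force: [-0.4, -0.8, -1.1]
gripper_width: 0.0007
grip_force: 0.0
```

Run:
```python
from h import *
s=read_camera("scene"); print([(c.round(1),st[:5]) for c,st,m in blobs(s,(0,150,60),(7,255,255),8) if 300<c[0]<350]); print(robot.job_done())
```

```text
[(array([328. , 198.1]), array([323, 194,  11,   8,  52], dtype=int32))]
the job is handed in; nothing more can be done
None
```

I carried out every step in order and handed the job in at about 50 s (limit 210 s): all four elbows lie flat in the chamber, the lid is shut, the stop button is out, and the start button was pressed and let go; no verdict came back.

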